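Split and sort panel clips from a flap dispenser

TASK

Take the two clips out of the green dispenser, reaching in past the sprung clear flap, pull each apart into its orange stud and its blue socket (the T-slot jig will hold the socket by its foot), and sort them: studs into the orange bin, sockets into the blue bin. Put any loose half that lies on the bench or in the wrong bin into its own bin too. Let the flap spring fully shut, and leave everything else on the bench where it is.

Things in the scene. Friction and masses are not known exactly. Their poses are not given: they have to be found in the camera images.
- dispenser: Green steel dispenser, fixed, 150 x 300 x 114 mm (x, y, z), front towards -x. Open trough along its y at the front, closed by a clear flap; flat closed magazine behind, 114 mm high. Two clips (58 mm tall) stand upright in the trough, side by side. Origin: on the bench, under the trough's line of clips (x = 0).
- trough_mid (a point): Middle of the trough floor, 20 mm above the bench, axes as the dispenser's. Clips stand here on x = 0, anywhere from y = -90 to +90 mm, at least 80 mm apart, foot along y, between 7 mm ribs; tops 78 mm above the bench. Inside: front wall at x = -16 mm (top 103 mm above the bench), rear wall at +30 mm, ends at y = -142, +142 mm.
- flap (a joint): Clear dust flap over the whole trough, yellow round front edge, 280 mm wide, 42 mm from hinge to edge; rad, 0 = shut (sloping 0.3 rad down to the front), swings down and inwards to 1.25 when pushed from above (under 1 N), springs shut. Fingers straight down either side of a clip (along y) push it back and hold it behind them; straight up again, the clip passes in front of it.
- hinge_line (a point): Middle of the flap's hinge line (along the dispenser's y), 27 mm behind the line of clips and 116 mm above the bench: 38 mm above the clips' tops, nothing near is more than 8 mm higher.
- jig: Splitting jig, fixed: plywood base 100 x 96 x 20 mm with a T-slot along its x, open to -x. Two steel strips, 29 to 35 mm above the bench, x = -30 to +14 mm, from 16.5 mm outwards on both sides of the mid line, hold a clip's foot down when the stud is pulled up. Slot 58 mm wide under them; stop block (35 mm high) at x = +14 mm. Origin: on the bench, on the mid line.
- slot_apron (a point): Middle of the jig's open apron, 20 mm above the bench, axes as the jig's, between two low flared guides: lay a clip's foot here along y, then slide it to +x under the strips, and slide the empty socket out again to -x.
- slot_home (a point): Where the socket's origin is when slid home against the stop: 57 mm to +x of slot_apron, 20 mm above the bench; the socket's block then stands 13 mm out of the strips.
- stud_bin: Orange bin for studs, fixed, open top, outside 130 x 150 x 55 mm (x, y, z), walls 4 mm. Origin: centre of its underside. It may stand left or right.
- socket_bin: Blue bin for sockets, same size as the orange one, on the other side.
- socket1: Blue socket half of a die-cast metal clip (70 g): T foot 12 x 50 x 6 mm (x, y, z) and on it a hollow block 12 x 26 mm, up to 28 mm high, with an open 8 x 12 mm well for the stem and a roller catch. Origin: centre of the foot's underside; z up to the stud, y along the foot. Starts clipped to stud1 in the dispenser.
- stud1: Orange stud half of a die-cast metal clip (70 g): grip block 16 x 28 x 30 mm (x, y, z) with a 6 x 7 mm, 18 mm long stem below. Origin: centre of the block's underside, z from stem to block. Clipped, it sits 28 mm above the socket's origin, axes parallel; a straight pull of 6 to 12 N along z parts them. Starts clipped to socket1 in the dispenser.
- socket2: Blue socket half of a die-cast metal clip (70 g): T foot 12 x 50 x 6 mm (x, y, z) and on it a hollow block 12 x 26 mm, up to 28 mm high, with an open 8 x 12 mm well for the stem and a roller catch. Origin: centre of the foot's underside; z up to the stud, y along the foot. Starts clipped to stud2 in the dispenser.
- stud2: Orange stud half of a die-cast metal clip (70 g): grip block 16 x 28 x 30 mm (x, y, z) with a 6 x 7 mm, 18 mm long stem below. Origin: centre of the block's underside, z from stem to block. Clipped, it sits 28 mm above the socket's origin, axes parallel; a straight pull of 6 to 12 N along z parts them. Starts clipped to socket2 in the dispenser.
- stray_socket: Blue socket half of a die-cast metal clip (70 g): T foot 12 x 50 x 6 mm (x, y, z) and on it a hollow block 12 x 26 mm, up to 28 mm high, with an open 8 x 12 mm well for the stem and a roller catch. Origin: centre of the foot's underside; z up to the stud, y along the foot. A loose one standing on its foot beside the jig; may be absent.
- stray_stud: A loose orange stud of the same kind lying flat on the bench beside the jig; may be absent. Its origin is the centre of the lying side, under the joint of block and stem: at the start z is up, the 30 mm block lies from the origin towards +x, the 18 mm stem towards -x, 28 mm wide along y, 16 mm high.
- misplaced_stud: Another orange stud, left by mistake in the blue bin, lying flat on its floor (4 mm above the bench); may be absent. Its origin is the centre of the lying side, under the joint of block and stem: at the start z is up, the 30 mm block lies from the origin towards +x, the 18 mm stem towards -x, 28 mm wide along y, 16 mm high.
- mallet: Wooden mallet, head 70 x 130 x 90 mm, behind the dispenser; a bystander. Origin: on its underside.
- chisel: Wood chisel, 230 mm long, dark handle, on the bench near the robot; a bystander. Origin: on its underside.
- pencil: Flat red carpenter's pencil, 180 mm, on the bench near the robot; a bystander. Origin: on its underside.
- glue: Yellow glue bottle, 66 x 190 mm, behind the dispenser; a bystander. Origin: on its underside.
- offcut_a: Light wood offcut 140 x 45 x 35 mm, left of the dispenser; a bystander. Origin: on its underside.
- tape: Yellow tape measure 70 x 35 x 65 mm, right of the dispenser; a bystander. Origin: on its underside.
Mind the look-alikes: they are no part of the job. Leave any pink look-alike of the misplaced_stud alone.

How it is judged (in metres and radians):
At the end, for the whole second after the job is handed in: Every orange stud lies at rest inside the orange bin and every blue socket at rest inside the blue bin (origin within the bin's walls and below its rim), the flap within 0.1 rad of shut (x of stud1 in the frame of stud_bin between -0.063 and 0.063 m and y of stud1 in the frame of stud_bin between -0.073 and 0.073 m and z of stud1 in the frame of stud_bin between -0.01 and 0.054 m and linear speed of each of stud1, socket1, stud2, socket2, stray_stud, misplaced_stud, stray_socket below 0.03 m/s and x of socket1 in the frame of socket_bin between -0.063 and 0.063 m and y of socket1 in the frame of socket_bin between -0.073 and 0.073 m and z of socket1 in the frame of socket_bin between -0.01 and 0.054 m and x of stud2 in the frame of stud_bin between -0.063 and 0.063 m and y of stud2 in the frame of stud_bin between -0.073 and 0.073 m and z of stud2 in the frame of stud_bin between -0.01 and 0.054 m and x of socket2 in the frame of socket_bin between -0.063 and 0.063 m and y of socket2 in the frame of socket_bin between -0.073 and 0.073 m and z of socket2 in the frame of socket_bin between -0.01 and 0.054 m and x of stray_stud in the frame of stud_bin between -0.063 and 0.063 m and y of stray_stud in the frame of stud_bin between -0.073 and 0.073 m and z of stray_stud in the frame of stud_bin between -0.01 and 0.054 m and x of misplaced_stud in the frame of stud_bin between -0.063 and 0.063 m and y of misplaced_stud in the frame of stud_bin between -0.073 and 0.073 m and z of misplaced_stud in the frame of stud_bin between -0.01 and 0.054 m and x of stray_socket in the frame of socket_bin between -0.063 and 0.063 m and y of stray_socket in the frame of socket_bin between -0.073 and 0.073 m and z of stray_socket in the frame of socket_bin between -0.01 and 0.054 m and value of joint flap below 0.1 rad); the robot touches nothing.
It fails at once if the mallet, chisel, pencil, glue bottle, offcut or tape measure is moved more than 30 mm (distance of any of mallet, chisel, pencil, glue, offcut_a, tape from where it was at the start of the episode above 0.03 m).
Of stray_socket, stray_stud, misplaced_stud only 1 to 3 are there at a start; the rules pass over those that are not, and their reading is None.
At some moment in a run one of stray_socket, stray_stud may be knocked a few centimetres aside while the robot is not near it.
It also fails if it takes over 210 s, if anything falls off the work surface, if the arm or the gripper's body presses on something with over 40 N, if the wrist force passes 120 N, or if a joint passes its speed limit or range.

ROBOT

A 7-joint arm with a two-finger parallel gripper is mounted at the origin on the work surface. World frame = base frame: x ahead of the robot, y to its left, z up, the work surface at z = 0. Lengths are in m, angles in degrees, forces in N, time in s.
With the tool pointing down it reaches from about 0.4 to 0.9 m from the base axis. Payload 5.6 kg.
Tool frame: the origin (TCP) lies midway between the tips of the shut fingers; the grasp point (between the pads) lies 19 mm behind it; z points along the fingers, y is the line along which they close (so a half turn about z gives the same grasp; the last joint's range is limited). The gripper opens to 92 mm and grips with 3 to 60 N. Pads are 20 mm wide; open, the fingers measure 128 mm over their backs; the gripper's body (75 mm by 189 mm) begins 69 mm behind the grasp point.
Start: joints at [70.073, 26.786, -0.665, 91.828, 0.344, 61.387, -3.226], TCP at [0.195, -0.62, 0.184] pointing down, gripper open.
Joint ranges: [-144.91, 144.91], [-17.63, 115.5], [-89.93, 88.59], [15.96, 139.68], [-74.01, 254.01], [8.47, 105.57], [-167.45, 167.45]. Speed limits (degrees/s): [147.25, 147.25, 180, 180, 180, 180, 180].

INTERFACE

Orientations are given as a 3x3 rotation matrix whose columns are the frame's x, y, z axes.
In Python, from cell import get_state, get_image, hand_in gives the robot as it stands.
- The arm moves only by the tool carry_out, never from a script. Its argument "deltas" is a list that holds one entry, the list of rows, each a list of 7 numbers: the shift along the tool's x, y, z in m, then the turn, a rotation vector about the tool's x, y, z in degrees, then the opening, from 0 (shut) to 1 (fully open). A call has 1 to 20 rows; each row shifts and turns the commanded pose from where the row before left it, along the tool's axes as they then stand; what a row does not reach is not made up. A row lasts 1/12 s, in which the tool goes at most 41.7 mm and 7.16 degrees, less where a joint would pass 70% of its speed; a pose out of reach is approached as far as the arm can. A call is refused whole if a number of a shift passes 0.0417 or a number of a turn 7.16, either way. A call with a gripper value outside its range is refused whole. The fingers move at their own pace and stop on an object; the grip force is fixed at half the most. Time passes only in rows, so rows that do not move let the fingers close. It gives the time, the measured TCP pose, the force, the opening and the grip force at its end, in the units of the state.
- get_state(): the state, without advancing time (a new reading comes with each control period).
- get_image(name): name is "side" or "top" or "wrist"; returns a dict with "pixels" (480x640x3 uint8, red, green, blue), "mtx" (3x3 intrinsics, pixels), "position" and "rotation" of the camera in the world; the wrist camera has in their place "tool_from_camera" (4x4, takes a point from camera to tool coordinates, whose origin is the TCP and whose axes are the flange's). Camera axes: x right, y down, z forward; pixel columns grow to the right and rows downward; lengths in m; the calibration is good to about 2 mm. A picture is of the moment at which its call begins: read the wrist's pose just before it. There is no depth.
- hand_in(): hands the job in; it is judged then, once.
The state is a dict: "t": time; "joint_pos": joint angles; "dq": joint speeds; "joint_efforts": joint torques, N m; "ee_pos": TCP position; "tool_rot": TCP orientation; "force": force on the tool from outside, world axes, zero at the start; "moment": the same for the moment, N m; "gripper_width": opening from 0.0 (shut) to 1.0 (fully open); "finger_force": force on a finger pad.
Only numpy, scipy, OpenCV 4.12 (cv2) and the standard library are available. Lean on these libraries where they do the work, as an engineer would, in place of code of your own. Each camera call takes 0.05 s, during which the arm holds its last target. There are 200 camera calls.

## Working session

There is one attempt and no reset: what is moved stays moved. The work goes in short steps, Python scripts to look and compute and a tool call to move; the robot and the scene stay as the last step left them, time stands still between calls to the robot, and variables do not carry over. Pictures are saved under pics/ and viewed, at most 14 in all, crops included, and the job is handed in when it is done.

Besides the shell and the picture viewer there is one more tool, called after ">>>" by a JSON object that holds its "api" and its "payload", one argument or row to a line. carry_out: Moves the arm, as the interface text tells. Its arguments: {"type":"object","properties":{"deltas":{"type":"array"}},"required":["deltas"]}

```bash
ls; mkdir -p pics; cat > h.py <<'E'
import numpy as np, cv2
from cell import get_state, get_image, hand_in
def cam(name):
    s=get_state(); im=get_image(name)
    if name=="wrist":
        T=np.array(im["tool_from_camera"]); R=np.array(s["tool_rot"]).reshape(3,3)
        P=np.array(s["ee_pos"])+R@T[:3,3]; C=R@T[:3,:3]
    else: P=np.array(im["position"]); C=np.array(im["rotation"]).reshape(3,3)
    return im["pixels"],np.array(im["mtx"]).reshape(3,3),P,C
def save(px,name): cv2.imwrite("pics/"+name,px[:,:,::-1])
def ray(c,uv,z):
    _,K,P,C=c; d=C@np.linalg.inv(K)@np.array([uv[0],uv[1],1.]); return P+d*(z-P[2])/d[2]
def proj(c,p):
    _,K,P,C=c; q=K@(C.T@(np.array(p)-P)); return q[:2]/q[2]
E
python3 - <<'E'
from h import *
for n in ("top","side"):
    c=cam(n); save(c[0],n+"0.png"); print(n,c[2].round(3),c[3].round(3).tolist(),c[1].round(1).tolist())
s=get_state(); print(s)
E
```

```text
pics
top [ 0.459 -0.012  1.332] [[-0.002, -0.998, 0.057], [-1.0, 0.004, 0.025], [-0.025, -0.057, -0.998]] [[489.8, 0.0, 320.0], [0.0, 489.8, 247.1], [0.0, 0.0, 1.0]]
side [ 0.398 -0.908  0.773] [[0.983, -0.114, 0.144], [-0.183, -0.577, 0.796], [-0.007, -0.809, -0.588]] [[546.9, 0.0, 319.6], [0.0, 546.9, 243.3], [0.0, 0.0, 1.0]]
{'t': 0.1, 'joint_pos': array([70.07192547, 26.83083362, -0.66351664, 91.87399762,  0.34159422,
       61.38542229, -3.22467776]), 'dq': array([ 0.04114673, -0.0420269 ,  0.00128602, -0.10966158, -0.09399543,
        0.21241284,  0.00992218]), 'joint_efforts': array([ 8.93059205e-04, -5.21653283e+01, -1.27973920e-02, -2.44368052e+01,
       -5.68152359e-02,  1.40645952e-02,  7.61216643e-05]), 'ee_pos': array([ 0.19483898, -0.61953352,  0.18364887]), 'tool_rot': array([[ 9.53929011e-01,  3.00031902e-01, -5.46522223e-04],
       [ 3.00032387e-01, -9.53927928e-01,  1.44054841e-03],
       [-8.91323304e-05, -1.53815529e-03, -9.99998813e-01]]), 'force': array([-0.14856393, -1.03825065,  0.63739837]), 'moment': array([-0.00361091, -0.02482571,  0.01280937]), 'finger_force': 0.0, 'gripper_width': 1.0041774215590176}
```

View pics/top0.png

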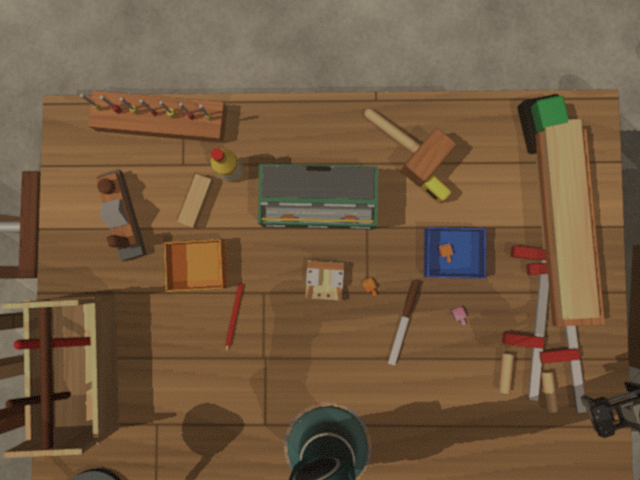

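View pics/side0.png

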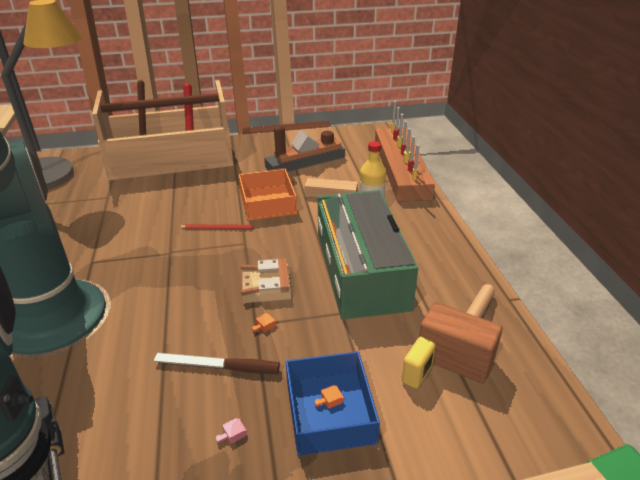

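Top view: candidates for "orange stud" are stray (370,286), misplaced in blue bin (446,252), and the pink look-alike (460,315), which is to be left alone. Orange bin (194,265), blue bin (455,252), jig (325,281), dispenser (318,196) with clips under the flap at about (290,217) and (352,217). No stray socket is seen.

```bash
cat >> h.py <<'E'
def hsv(c): return cv2.cvtColor(c[0],cv2.COLOR_RGB2HSV)
def blobs(m,amin=30):
    m=cv2.morphologyEx(m.astype(np.uint8),cv2.MORPH_OPEN,np.ones((2,2)))
    cs,_=cv2.findContours(m,cv2.RETR_EXTERNAL,cv2.CHAIN_APPROX_NONE)
    return sorted([k for k in cs if cv2.contourArea(k)>amin],key=cv2.contourArea,reverse=True)
E
python3 - <<'E'
from h import *
c=cam("top"); H=hsv(c); h,s,v=[H[...,i].astype(int) for i in range(3)]
for n,m,z in (("or",(h>6)&(h<16)&(s>190)&(v>130),.016),("blue",(h>105)&(h<130)&(s>120),.055),("green",(h>60)&(h<90)&(s>80),.114),("pink",(h>155)&(s>50)&(v>150),.016)):
  for k in blobs(m)[:5]:
    r=cv2.minAreaRect(k); b=cv2.boxPoints(r)
    if n=="or" and cv2.contourArea(k)>1000: z2=.055
    else: z2=z
    B=np.array([ray(c,p,z2)[:2] for p in b]); 
    print(n,np.round(r[0]),cv2.contourArea(k),B.mean(0).round(3),"sides",np.linalg.norm(B[1]-B[0]).round(3),np.linalg.norm(B[2]-B[1]).round(3),"ang",np.degrees(np.arctan2(*(B[1]-B[0])[::-1])).round(1),B.round(3).tolist())
# jig: light ply pixels in the window
J=c[0][250:312,292:358]; save(cv2.resize(J,None,fx=6,fy=6,interpolation=cv2.INTER_CUBIC),"jig.png")
D=c[0][155:235,250:390]; D=cv2.resize(D,None,fx=5,fy=5,interpolation=cv2.INTER_CUBIC); J6=cv2.resize(J,None,fx=3,fy=3,interpolation=cv2.INTER_CUBIC)
out=np.zeros((600,700,3),np.uint8); out[:400]=D; out[405:405+186,:198]=J6
S=cv2.resize(c[0][235:330,360:480],None,fx=2,fy=2); out[405:405+190,210:450]=S; save(out,"crop1.png")
E
```

```text
blue [460. 252.] 1354.5 [ 0.516 -0.341] sides 0.106 0.111 ang -90.3 [[0.572, -0.289], [0.571, -0.395], [0.46, -0.393], [0.46, -0.287]]
blue [429. 253.] 83.5 [ 0.515 -0.263] sides 0.12 0.01 ang -2.9 [[0.455, -0.256], [0.575, -0.262], [0.574, -0.271], [0.455, -0.265]]
green [552. 111.] 658.5 [ 0.866 -0.563] sides 0.068 0.069 ang -77.5 [[0.892, -0.523], [0.907, -0.59], [0.839, -0.603], [0.824, -0.536]]
pink [460. 315.] 73.0 [ 0.352 -0.35 ] sides 0.026 0.026 ang -90.0 [[0.365, -0.337], [0.365, -0.363], [0.338, -0.362], [0.338, -0.336]]
```

View pics/crop1.png

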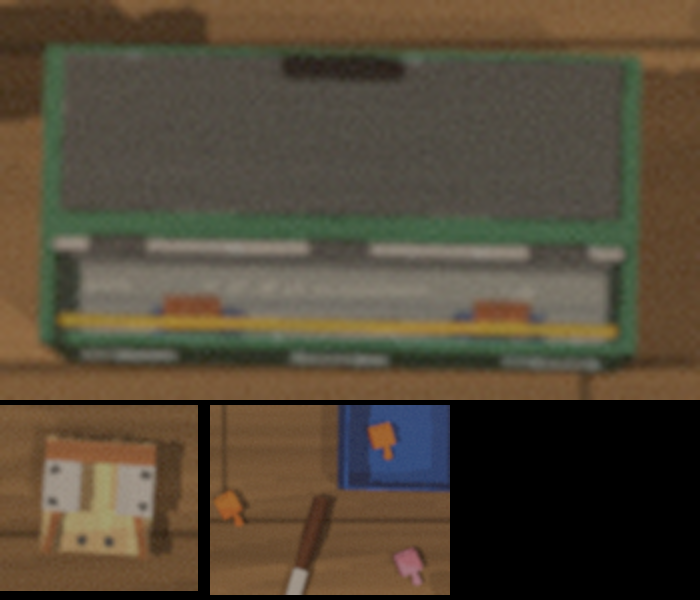

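Crop: clips at top pixel (288,216) and (350,217), the front edge (yellow) across them. The two orange studs and the pink look-alike are confirmed; jig mouth points to the robot (-x). Now rough positions.

```bash
python3 - <<'E'
from h import *
c=cam("top")
for n,uv,z in (("clipL",(288.4,216),.078),("clipR",(350.4,217.4),.078),("dFL",(259,222),.106),("dBL",(259.4,164.5),.114),("dBR",(377.4,167),.114),("dFR",(376.4,224),.106),
 ("jigBL",(307,262),.02),("jigBR",(344,263),.02),("jigFL",(305.5,301),.02),("jigFR",(340,302),.02),("oBL",(165,242),.055),("oBR",(222,240),.055),("oFL",(167,292),.055),("oFR",(223,290),.055),
 ("stray",(370,286),.008),("mis",(446,252),.012)): print(n,ray(c,uv,z).round(3)[:2])
def clipuv(p): return proj(c,p).round(1)
print(get_state()["tool_rot"].round(3).tolist()); im=get_image("wrist"); print(np.round(im["tool_from_camera"],3).tolist(),im["mtx"])
H=hsv(c); print(H[286,370],H[252,446],H[265,194],H[216,288])
E
```

```text
clipL [0.61  0.101]
clipR [ 0.606 -0.058]
dFL [0.592 0.173]
dBL [0.737 0.171]
dBR [ 0.728 -0.125]
dFR [ 0.586 -0.122]
jigBL [0.493 0.056]
jigBR [ 0.49  -0.043]
jigFL [0.389 0.06 ]
jigFR [ 0.386 -0.032]
oBL [0.546 0.429]
oBR [0.551 0.278]
oFL [0.415 0.422]
oFR [0.42  0.274]
stray [ 0.428 -0.113]
mis [ 0.519 -0.316]
[[0.954, 0.3, -0.0], [0.3, -0.954, 0.001], [-0.0, -0.001, -1.0]]
[[0.001, -0.966, -0.259, 0.072], [1.0, 0.001, 0.0, -0.0], [-0.0, -0.259, 0.966, -0.199], [0.0, 0.0, 0.0, 1.0]] [[419.7992319    0.         324.95761404]
 [  0.         419.7992319  234.81189152]
 [  0.           0.           1.        ]]
[ 13 190 158] [ 14 180 160] [ 17 172 163] [ 11 160 123]
```

>>> {"api": "carry_out", "payload": {
  "deltas": [
    [[0.0344, -0.0168, -0.006, 0, 0, 0, 1], [0.0344, -0.0168, -0.006, 0, 0, 0, 1], [0.0344, -0.0168, -0.006, 0, 0, 0, 1], [0.0344, -0.0168, -0.006, 0, 0, 0, 1], [0.0344, -0.0168, -0.006, 0, 0, 0, 1], [0.0344, -0.0168, -0.006, 0, 0, 0, 1], [0.0344, -0.0168, -0.006, 0, 0, 0, 1], [0.0344, -0.0168, -0.006, 0, 0, 0, 1], [0.0344, -0.0168, -0.006, 0, 0, 0, 1], [0.0344, -0.0168, -0.006, 0, 0, 0, 1], [0.0344, -0.0168, -0.006, 0, 0, 0, 1], [0, 0, 0, 0, 0, 5.82, 1], [0, 0, 0, 0, 0, 5.82, 1], [0, 0, 0, 0, 0, 5.82, 1], [0, 0, 0, 0, 0, 0, 1], [0, 0, 0, 0, 0, 0, 1]]
  ]
}}

```text
t: 1.58
ee_pos: [0.5005, -0.3301, 0.2504]
tool_rot: [[1.0, 0.003, -0.0], [0.003, -1.0, -0.0], [-0.0, 0.0, -1.0]]
force: [-0.7, -0.1, 0.1]
gripper_width: 1.001
finger_force: 0.0
```

```bash
cat >> h.py <<'E'
def studs(c,z,scale=1):
    H=hsv(c).astype(int); m=(H[...,0]>5)&(H[...,0]<20)&(H[...,1]>150)&(H[...,2]>90)
    out=[]
    for k in blobs(m,100):
        mm=np.zeros(m.shape,np.uint8); cv2.drawContours(mm,[k],-1,1,-1)
        b=blobs(mm); r0=cv2.minAreaRect(k)
        s=int(0.35*min(r0[1])) ; s=max(s,3)
        o=cv2.morphologyEx(mm,cv2.MORPH_OPEN,cv2.getStructuringElement(cv2.MORPH_ELLIPSE,(s,s)))
        bb=blobs(o,50)
        if not bb: continue
        r=cv2.minAreaRect(bb[0]); B=np.array([ray(c,p,z)[:2] for p in cv2.boxPoints(r)])
        st=mm-o; ys,xs=np.nonzero(cv2.morphologyEx(st,cv2.MORPH_OPEN,np.ones((2,2))))
        S=ray(c,(xs.mean(),ys.mean()),z)[:2] if len(xs) else None
        out.append((B.mean(0),np.linalg.norm(B[1]-B[0]),np.linalg.norm(B[2]-B[1]),np.degrees(np.arctan2(*(B[1]-B[0])[::-1])),S,r0[0],cv2.contourArea(k)))
    return out
E
python3 - <<'E'
from h import *
c=cam("wrist"); save(c[0],"w1.png")
for z in (.020,): 
  for o in studs(c,z): print([np.round(x,3) if x is not None else None for x in o])
H=hsv(c); h,s,v=[H[...,i].astype(int) for i in range(3)]
k=blobs((h>105)&(h<130)&(s>120))[0]; r=cv2.minAreaRect(k); print([ray(c,p,.055).round(3)[:2] for p in cv2.boxPoints(r)])
E
```

```text
[array([ 0.487, -0.274]), np.float64(0.334), np.float64(0.395), np.float64(-32.92), array([ 0.523, -0.399]), array([317.5, 188.5]), np.float64(154508.0)]
[array([ 0.181, -0.274]), np.float64(0.362), np.float64(0.081), np.float64(-89.803), array([ 0.154, -0.57 ]), array([383., 451.]), np.float64(19219.0)]
[array([ 0.222, -0.675]), np.float64(0.06), np.float64(0.04), np.float64(-22.73), array([ 0.264, -0.658]), array([596.411, 400.814]), np.float64(1986.5)]
[array([0.228, 0.005]), np.float64(0.041), np.float64(0.073), np.float64(-64.693), array([ 0.26 , -0.014]), array([ 55.511, 400.696]), np.float64(1980.0)]
[array([ 0.475, -0.018]), np.float64(0.022), np.float64(0.056), np.float64(-14.017), None, array([ 26.338, 216.408]), np.float64(963.0)]
[array([ 0.606, -0.038]), np.float64(0.015), np.float64(0.043), np.float64(-12.832), None, array([22.001, 84.47 ]), np.float64(643.5)]
[array([ 0.626, -0.431]), np.float64(0.009), np.float64(0.014), np.float64(-38.343), array([ 0.625, -0.422]), array([424.5,  65.5]), np.float64(187.0)]
[array([ 0.451, -0.257]), array([ 0.579, -0.266]), array([ 0.576, -0.413]), array([ 0.447, -0.417])]
```

View pics/w1.png

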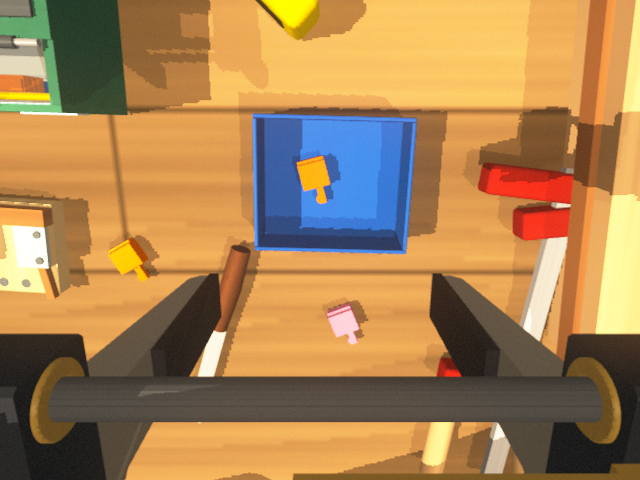

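Wrist view: misplaced stud in the blue bin at (313,175), stem to lower right; stray stud at (128,258); pink look-alike at (343,323), left alone. Tighten the orange mask.

```bash
python3 - <<'E'
import re
t=open('h.py').read()
t=t.replace("(H[...,1]>150)&(H[...,2]>90)","(H[...,1]>225)&(H[...,2]>140)&(np.indices(H.shape[:2])[0]<330)")
open('h.py','w').write(t)
from h import *
px=cv2.imread("pics/w1.png")[:,:,::-1]; c=cam("wrist")
H=hsv(c); print(H[175,313],H[258,128],H[300,520],H[60,420])
for z in (.020,.016):
  for o in studs(c,z): print([np.round(x,3) if x is not None else None for x in o])
E
```

```text
[ 21 237 255] [ 24 255 255] [ 16 163 210] [ 20 152 251]
[array([ 0.438, -0.132]), np.float64(0.008), np.float64(0.028), np.float64(-55.805), None, array([137.912, 250.209]), np.float64(155.5)]
[array([ 0.437, -0.13 ]), np.float64(0.009), np.float64(0.028), np.float64(-55.805), None, array([137.912, 250.209]), np.float64(155.5)]
```

```bash
sed -i 's/(H\[...,0\]>5)&(H\[...,0\]<20)&(H\[...,1\]>225)/(H[...,0]>4)\&(H[...,0]<29)\&(H[...,1]>215)/' h.py; python3 - <<'E'
from h import *
c=cam("wrist")
for z in (.020,.016):
  for o in studs(c,z): print([np.round(x,3) if x is not None else None for x in o])
E
```

```text
[array([ 0.43 , -0.122]), np.float64(0.035), np.float64(0.033), np.float64(-55.13), array([ 0.411, -0.132]), array([132.628, 262.98 ]), np.float64(909.0)]
[array([ 0.52, -0.32]), np.float64(0.027), np.float64(0.031), np.float64(-75.982), array([ 0.498, -0.327]), array([315.676, 181.706]), np.float64(778.0)]
[array([ 0.66 , -0.312]), np.float64(0.033), np.float64(0.015), np.float64(-46.217), array([ 0.67 , -0.296]), array([290.5,  19.5]), np.float64(692.5)]
[array([ 0.595, -0.019]), np.float64(0.011), np.float64(0.006), np.float64(-89.836), array([ 0.594, -0.043]), array([24.502, 96.947]), np.float64(146.5)]
[array([ 0.428, -0.12 ]), np.float64(0.036), np.float64(0.033), np.float64(-55.13), array([ 0.41, -0.13]), array([132.628, 262.98 ]), np.float64(909.0)]
[array([ 0.519, -0.32 ]), np.float64(0.027), np.float64(0.031), np.float64(-75.982), array([ 0.497, -0.327]), array([315.676, 181.706]), np.float64(778.0)]
[array([ 0.661, -0.312]), np.float64(0.033), np.float64(0.015), np.float64(-46.217), array([ 0.671, -0.296]), array([290.5,  19.5]), np.float64(692.5)]
[array([ 0.596, -0.016]), np.float64(0.011), np.float64(0.006), np.float64(-89.836), array([ 0.594, -0.04 ]), array([24.502, 96.947]), np.float64(146.5)]
```

>>> {"api": "carry_out", "payload": {
  "deltas": [
    [[0.0195, -0.01, 0, 0, 0, -7, 0.5], [0, 0, 0.02, 0, 0, -7, 0.5], [0, 0, 0.036, 0, 0, 0, 0.5], [0, 0, 0.036, 0, 0, 0, 0.5], [0, 0, 0.036, 0, 0, 0, 0.5], [0, 0, 0.036, 0, 0, 0, 0.5], [0, 0, 0.036, 0, 0, 0, 0.5], [0, 0, 0.025, 0, 0, 0, 0.5], [0, 0, 0.015, 0, 0, 0, 0.5], [0, 0, 0, 0, 0, 0, 0.5], [0, 0, 0, 0, 0, 0, 0], [0, 0, 0, 0, 0, 0, 0], [0, 0, 0, 0, 0, 0, 0], [0, 0, 0, 0, 0, 0, 0], [0, 0, 0, 0, 0, 0, 0], [0, 0, -0.02, 0, 0, 0, 0], [0, 0, -0.03, 0, 0, 0, 0], [0, 0, -0.03, 0, 0, 0, 0], [0, 0, -0.03, 0, 0, 0, 0], [0, 0, -0.03, 0, 0, 0, 0]]
  ]
}}

```text
t: 3.4
ee_pos: [0.52, -0.3202, 0.1526]
tool_rot: [[0.97, 0.242, 0.001], [0.242, -0.97, -0.0], [0.001, 0.001, -1.0]]
force: [1.1, 0.2, -0.3]
gripper_width: 0.002
finger_force: 0.0
```

```bash
python3 - <<'E'
from h import *
c=cam("wrist"); save(c[0],"w2.png")
for o in studs(c,.02): print([np.round(x,3) if x is not None else None for x in o])
E
```

```text
[array([ 0.432, -0.121]), np.float64(0.039), np.float64(0.034), np.float64(-60.161), array([ 0.415, -0.135]), array([ 68.721, 263.434]), np.float64(1670.0)]
[array([ 0.656, -0.309]), np.float64(0.026), np.float64(0.014), np.float64(-63.055), array([ 0.668, -0.31 ]), array([358. ,  21.5]), np.float64(962.5)]
[array([ 0.519, -0.318]), np.float64(0.021), np.float64(0.025), np.float64(-75.958), array([ 0.511, -0.327]), array([324.04 , 223.411]), np.float64(899.0)]
```

View pics/w2.png

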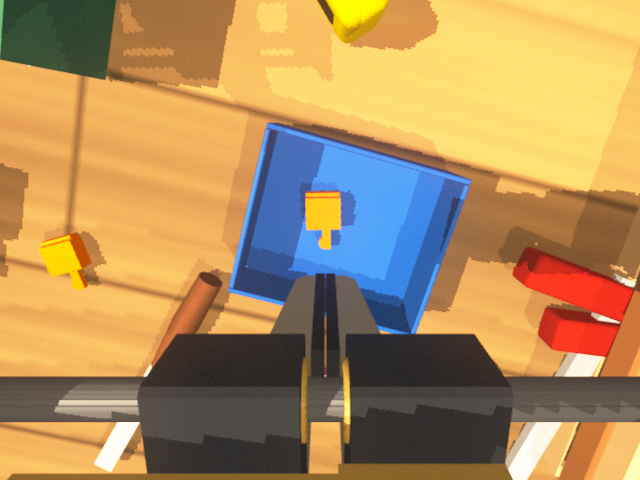

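```bash
python3 - <<'E'
from h import *
c=cam("wrist"); s=get_state()
print("tcp proj",proj(c,s["ee_pos"]), "cam",c[2].round(3),c[3].round(3).tolist())
print("stud",ray(c,(323.5,212),.02), ray(c,(323.5,240),.02))
print("under tcp",proj(c,[*s["ee_pos"][:2],.02]))
t=cam("top"); print(proj(t,[.52,-.32,.02]))
H=hsv(t).astype(int); m=(H[...,0]>5)&(H[...,0]<20)&(H[...,1]>150)&(H[...,2]>120)
for k in blobs(m,20)[:6]: M=cv2.minAreaRect(k); print(M[0],cv2.contourArea(k),ray(t,M[0],.02).round(3))
sd=cam("side"); H=hsv(sd).astype(int); m=(H[...,0]>5)&(H[...,0]<20)&(H[...,1]>170)&(H[...,2]>120)
for k in blobs(m,40)[:6]: M=cv2.minAreaRect(k); print(M[0],cv2.contourArea(k),ray(sd,M[0],.02).round(3))
E
```

```text
tcp proj [325.08164988 269.33507534] cam [ 0.591 -0.303  0.359] [[0.243, -0.94, -0.241], [-0.97, -0.233, -0.068], [0.008, 0.251, -0.968]]
stud [ 0.52543028 -0.32143562  0.02      ] [ 0.50228966 -0.32719979  0.02      ]
under tcp [323.6828508  214.38164448]
[448.07989303 251.53140578]
(193.93775939941406, 266.00390625) 2349.0 [0.483 0.361 0.02 ]
(431.27301025390625, 154.88934326171875) 720.5 [ 0.781 -0.279  0.02 ]
(370.7000427246094, 288.4000244140625) 139.0 [ 0.422 -0.114  0.02 ]
(122.17306518554688, 231.86538696289062) 90.0 [0.576 0.559 0.02 ]
(207.0, 131.0) 60.5 [0.852 0.33  0.02 ]
(112.53846740722656, 196.80770874023438) 40.5 [0.673 0.587 0.02 ]
(268.7641296386719, 195.0465850830078) 2180.5 [0.49  0.352 0.02 ]
(265.55535888671875, 327.0030822753906) 90.0 [ 0.43 -0.14  0.02]
(332.2567443847656, 401.9594421386719) 77.0 [ 0.521 -0.337  0.02 ]
```

The stud is untouched at (323,212); the fingers were likely still closing when I lifted. Retry with more closing time.

>>> {"api": "carry_out", "payload": {
  "deltas": [
    [[0.004, 0, 0, 0, 0, 0, 0.55], [0, 0, 0, 0, 0, 0, 0.55], [0, 0, 0, 0, 0, 0, 0.55], [0, 0, 0.008, 0, 0, 0, 0.55], [0, 0, 0.015, 0, 0, 0, 0.55], [0, 0, 0.02, 0, 0, 0, 0.55], [0, 0, 0.02, 0, 0, 0, 0.55], [0, 0, 0.02, 0, 0, 0, 0.55], [0, 0, 0.02, 0, 0, 0, 0.55], [0, 0, 0.02, 0, 0, 0, 0.55], [0, 0, 0.02, 0, 0, 0, 0.55], [0, 0, 0, 0, 0, 0, 0.55], [0, 0, 0, 0, 0, 0, 0], [0, 0, 0, 0, 0, 0, 0], [0, 0, 0, 0, 0, 0, 0], [0, 0, 0, 0, 0, 0, 0], [0, 0, 0, 0, 0, 0, 0], [0, 0, 0, 0, 0, 0, 0], [0, 0, 0, 0, 0, 0, 0], [0, 0, 0, 0, 0, 0, 0]]
  ]
}}

```text
t: 5.27
ee_pos: [0.524, -0.3194, 0.0078]
tool_rot: [[0.97, 0.242, 0.0], [0.242, -0.97, -0.0], [0.0, 0.0, -1.0]]
force: [0.6, -0.2, -0.4]
gripper_width: 0.007
finger_force: 0.0
```

```bash
python3 - <<'E'
from h import *
c=cam("wrist"); sd=cam("side"); o=np.zeros((480,800,3),np.uint8); o[:, :400]=c[0][:,120:520]; o[:,400:]=cv2.resize(sd[0][330:450,260:360],(400,480)); save(o,"w3.png")
E
```

```text
(no output)
```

View pics/w3.png

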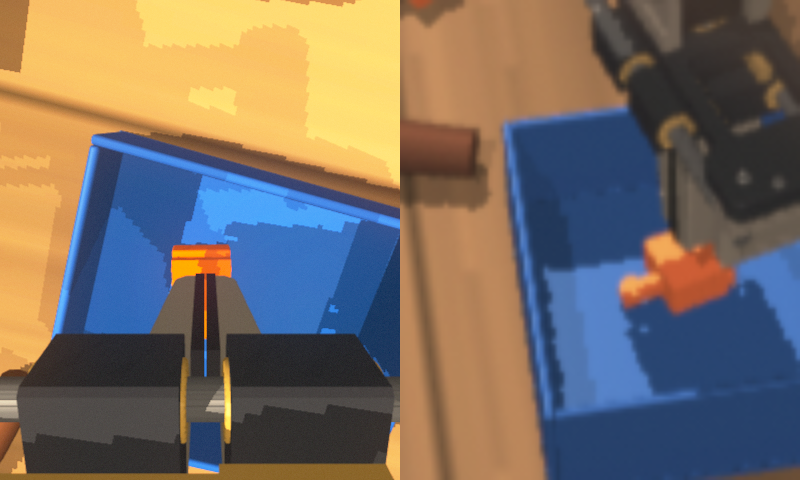

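The fingers closed fully and the block sits right under/in front of the tips; check the tip height in the side view.

```bash
python3 - <<'E'
from h import *
s=get_state(); sd=cam("side"); p=s["ee_pos"]; print(s["joint_pos"].round(1),p)
for z in (.0078,.02,.038): print(z,proj(sd,[p[0],p[1],z]))
print("block top centre", proj(sd,[.525,-.3214,.02]), "bin corners",[proj(sd,[x,y,.055]).round(0).tolist() for x in(.449,.578) for y in(-.262,-.415)])
im=cv2.resize(sd[0][340:430,290:370],(640,720)[:2],interpolation=cv2.INTER_NEAREST)[:600]; save(im,"w4.png")
E
```

```text
[ 34.4  36.5  -8.2 103.1   7.5  41.  -53.9] [ 0.5239221  -0.31930907  0.00758217]
0.0078 [331.90836579 397.85055965]
0.02 [331.95166914 393.24167235]
0.038 [332.0167945  386.31021077]
block top centre [332.82174167 394.12455682] bin corners [[283.0, 360.0], [296.0, 436.0], [356.0, 350.0], [379.0, 423.0]]
```

View pics/w4.png

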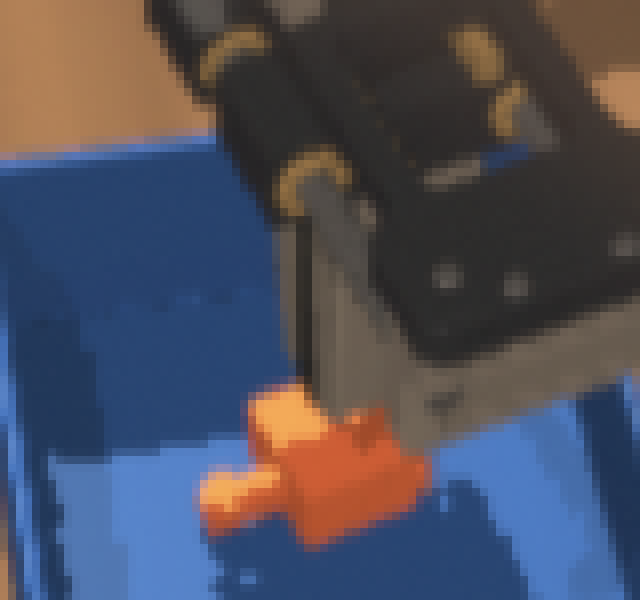

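>>> {"api": "carry_out", "payload": {
  "deltas": [
    [[0, 0, 0, 0, 0, 0, 0.55], [0, 0, 0, 0, 0, 0, 0.55], [0, 0, 0, 0, 0, 0, 0.55], [0, 0, 0, 0, 0, 0, 0.55], [0, 0, 0, 0, 0, 0, 0.55], [0, 0, 0, 0, 0, 0, 0.55], [0, 0, 0.001, 0, 0, 0, 0.55], [0, 0, 0.001, 0, 0, 0, 0.55], [0, 0, 0.001, 0, 0, 0, 0.55], [0, 0, 0, 0, 0, 0, 0.55]]
  ]
}}

```text
t: 6.25
ee_pos: [0.5237, -0.3192, 0.0042]
tool_rot: [[0.97, 0.242, -0.0], [0.242, -0.97, 0.0], [-0.0, -0.0, -1.0]]
force: [-0.7, 0.1, -0.8]
gripper_width: 0.551
finger_force: 0.0
```

>>> {"api": "carry_out", "payload": {
  "deltas": [
    [[0, 0, 0.002, 0, 0, 0, 0.55], [0, 0, 0.002, 0, 0, 0, 0.55], [0, 0, 0.001, 0, 0, 0, 0.55], [0, 0, 0, 0, 0, 0, 0.55]]
  ]
}}

```text
t: 6.58
ee_pos: [0.5237, -0.3191, -0.0009]
tool_rot: [[0.97, 0.242, -0.001], [0.242, -0.97, 0.0], [-0.001, -0.0, -1.0]]
force: [0.7, 0.3, -0.5]
gripper_width: 0.547
finger_force: 0.0
```

```bash
python3 - <<'E'
from h import *
s=get_state(); print(s["ee_pos"],s["force"])
c=cam("wrist"); sd=cam("side"); o=np.zeros((480,800,3),np.uint8); o[:, :400]=c[0][:,120:520]; o[:,400:]=cv2.resize(sd[0][330:450,270:370],(400,480)); save(o,"w5.png")
E
```

```text
[ 0.52367008 -0.31913712 -0.0009474 ] [ 0.7158298   0.29672653 -0.5427904 ]
```

View pics/w5.png

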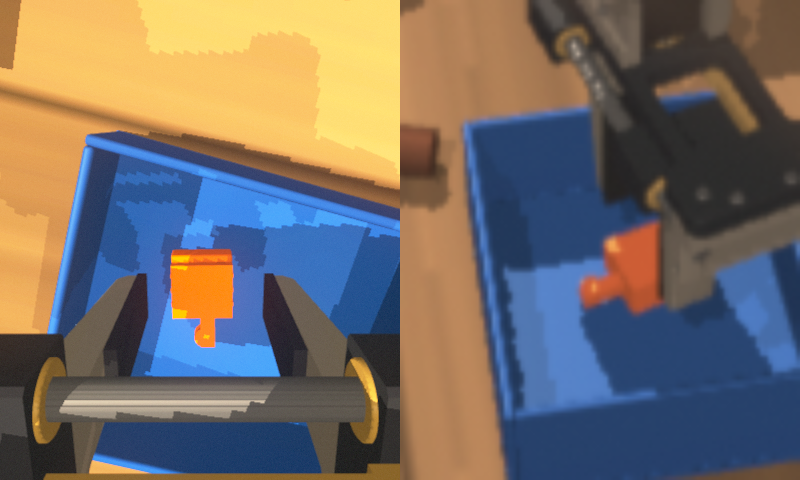

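```bash
python3 - <<'E'
from h import *
s=get_state(); sd=cam("side"); w=cam("wrist"); R=s["tool_rot"]; p=s["ee_pos"]
for x in (-.01,0,.01):
  for h in (0,.01,.02,.03): q=p+R@[x,.0253,-h]; print(x,h,"side",proj(sd,q).round(1),"wrist",proj(w,q).round(1))
for z in (.02,.016,.012): print("block front top edge", (R.T@(ray(w,(321.5,263),z)-p)).round(4), (R.T@(ray(w,(290,263),z)-ray(w,(353,263),z))).round(4),"back edge",(R.T@(ray(w,(321.5,320),z)-p)).round(4))
E
```

```text
-0.01 0 side [333.  414.2] wrist [374.8 289.3]
-0.01 0.01 side [333.  410.5] wrist [377.2 297.2]
-0.01 0.02 side [333.1 406.7] wrist [379.8 305.9]
-0.01 0.03 side [333.1 402.9] wrist [382.7 315.5]
0 0 side [338.3 412.1] wrist [375.5 270.7]
0 0.01 side [338.4 408.4] wrist [377.9 277.9]
0 0.02 side [338.5 404.6] wrist [380.6 285.7]
0 0.03 side [338.6 400.8] wrist [383.5 294.4]
0.01 0 side [343.6 410. ] wrist [376.1 251.7]
0.01 0.01 side [343.7 406.3] wrist [378.6 258. ]
0.01 0.02 side [343.8 402.5] wrist [381.3 264.9]
0.01 0.03 side [344.  398.7] wrist [384.4 272.6]
block front top edge [ 0.0111 -0.0016 -0.0206] [-0.     -0.0282  0.    ] back edge [-0.0168 -0.0017 -0.0206]
block front top edge [ 0.0098 -0.0017 -0.0166] [-0.     -0.0288  0.    ] back edge [-0.0188 -0.0017 -0.0166]
block front top edge [ 0.0084 -0.0017 -0.0126] [-0.     -0.0295  0.    ] back edge [-0.0208 -0.0017 -0.0126]
```

>>> {"api": "carry_out", "payload": {
  "deltas": [
    [[0, 0, 0.002, 0, 0, 0, 0.55], [0, 0, 0.002, 0, 0, 0, 0.55], [0, 0, 0.002, 0, 0, 0, 0.55], [0, 0, 0.001, 0, 0, 0, 0.55], [0, 0, 0, 0, 0, 0, 0.55]]
  ]
}}

```text
t: 7.2
ee_pos: [0.5236, -0.3191, -0.008]
tool_rot: [[0.97, 0.242, -0.001], [0.242, -0.97, 0.0], [-0.001, -0.0, -1.0]]
force: [-0.2, -0.0, 0.4]
gripper_width: 0.549
finger_force: 0.0
```

>>> {"api": "carry_out", "payload": {
  "deltas": [
    [[0, 0, 0.002, 0, 0, 0, 0.55], [0, 0, 0.002, 0, 0, 0, 0.55], [0, 0, 0.002, 0, 0, 0, 0.55], [0, 0, 0.001, 0, 0, 0, 0.55], [0, 0, 0, 0, 0, 0, 0.55]]
  ]
}}

```text
t: 7.62
ee_pos: [0.5237, -0.3192, -0.0149]
tool_rot: [[0.97, 0.242, -0.001], [0.242, -0.97, 0.0], [-0.0, -0.0, -1.0]]
force: [-0.9, 0.1, -0.9]
gripper_width: 0.553
finger_force: 0.0
```

Still free: the real tips sit well above the reported TCP. Close here and see.

>>> {"api": "carry_out", "payload": {
  "deltas": [
    [[0, 0, 0.001, 0, 0, 0, 0.55], [0, 0, 0.001, 0, 0, 0, 0.55], [0, 0, 0, 0, 0, 0, 0], [0, 0, 0, 0, 0, 0, 0], [0, 0, 0, 0, 0, 0, 0], [0, 0, 0, 0, 0, 0, 0], [0, 0, 0, 0, 0, 0, 0], [0, 0, 0, 0, 0, 0, 0], [0, 0, 0, 0, 0, 0, 0], [0, 0, 0, 0, 0, 0, 0]]
  ]
}}

```text
t: 8.45
ee_pos: [0.524, -0.3192, -0.0165]
tool_rot: [[0.97, 0.242, 0.0], [0.242, -0.97, 0.0], [0.0, 0.0, -1.0]]
force: [1.2, 0.2, 0.5]
gripper_width: 0.299
finger_force: 30.0
```

>>> {"api": "carry_out", "payload": {
  "deltas": [
    [[0, 0, -0.02, 0, 0, 0, 0], [0, 0, -0.036, 0, 0, 0, 0], [0, 0, -0.036, 0, 0, 0, 0], [0, 0, -0.036, 0, 0, 0, 0], [0.0057, -0.0374, -0.01, 0, 0, 0, 0], [0.0057, -0.0374, -0.01, 0, 0, 0, 0], [0.0057, -0.0374, 0, 0, 0, 0, 0], [0.0057, -0.0374, 0, 0, 0, 0, 0], [0.0057, -0.0374, 0, 0, 0, 0, 0], [0.0057, -0.0374, 0, 0, 0, 0, 0], [0.0057, -0.0374, 0, 0, 0, 0, 0], [0.0057, -0.0374, 0, 0, 0, 0, 0], [0.0057, -0.0374, 0, 0, 0, 0, 0], [0.0057, -0.0374, 0, 0, 0, 0, 0], [0.0057, -0.0374, 0, 0, 0, 0, 0], [0.0057, -0.0374, 0, 0, 0, 0, 0], [0.0057, -0.0374, 0, 0, 0, 0, 0], [0.0057, -0.0374, 0, 0, 0, 0, 0], [0.0057, -0.0374, 0, 0, 0, 0, 0], [0.0057, -0.0374, 0, 0, 0, 0, 0]]
  ]
}}

```text
t: 10.12
ee_pos: [0.4672, 0.285, 0.1315]
tool_rot: [[0.97, 0.242, 0.0], [0.242, -0.97, -0.0], [0.0, 0.0, -1.0]]
force: [0.4, 0.2, -0.8]
gripper_width: 0.298
finger_force: 30.0
```

>>> {"api": "carry_out", "payload": {
  "deltas": [
    [[0.0057, -0.0374, 0, 0, 0, 0, 0], [0, -0.005, 0.02, 0, 0, 7, 0], [0, 0, 0.03, 0, 0, 7, 0], [0, 0, 0.03, 0, 0, 0, 0], [0, 0, 0.03, 0, 0, 0, 0], [0, 0, 0.02, 0, 0, 0, 0], [0, 0, 0, 0, 0, 0, 0.5], [0, 0, 0, 0, 0, 0, 0.5], [0, 0, 0, 0, 0, 0, 0.5], [0, 0, 0, 0, 0, 0, 0.5], [0, 0, -0.03, 0, 0, 0, 0.5], [0, 0, -0.036, 0, 0, 0, 0.5], [0, 0, -0.036, 0, 0, 0, 0.5], [0, 0, -0.036, 0, 0, 0, 0.5], [0, 0.03, -0.02, 0, 0, 0, 0.5], [0, 0.04, -0.01, 0, 0, 0, 0.5], [0, 0.04, 0, 0, 0, 0, 0.5], [0, 0.04, 0, 0, 0, 0, 0.5], [0, 0.04, 0, 0, 0, 0, 0.5], [0, 0.04, 0, 0, 0, 0, 0.5]]
  ]
}}

```text
t: 11.78
ee_pos: [0.4633, 0.0942, 0.1715]
tool_rot: [[1.0, 0.0, 0.004], [0.0, -1.0, 0.0], [0.004, -0.0, -1.0]]
force: [1.0, -1.1, -0.5]
gripper_width: 0.493
finger_force: 0.0
```

```bash
python3 - <<'E'
from h import *
c=cam("wrist"); save(c[0],"w6.png"); print(get_state()["ee_pos"].round(4))
E
```

```text
[0.4634 0.0852 0.171 ]
```

View pics/w6.png

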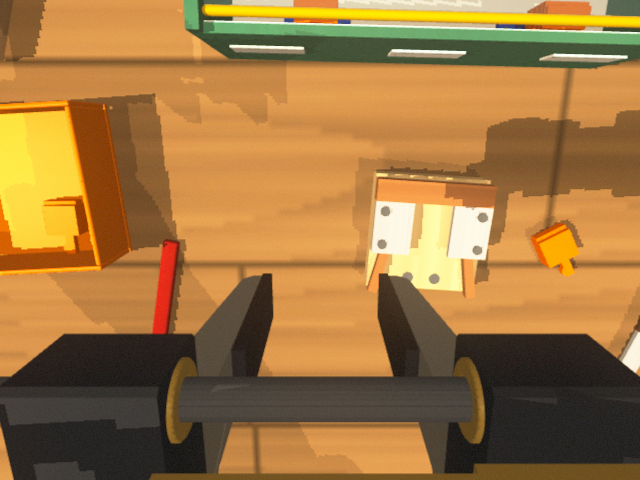

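Stud is in the orange bin (62,215). Jig at (430,230): strips left (395,228), right (470,232); stray stud (556,246); clips behind the flap edge at (318,12) and (560,12).

```bash
python3 - <<'E'
from h import *
c=cam("wrist")
print("ee",get_state()["ee_pos"].round(4))
for o in studs(c,.016): print([np.round(x,3) if x is not None else None for x in o])
S=c[0]; g=(S.min(2)>165)&(np.indices(S.shape[:2])[0]>150)&(np.indices(S.shape[:2])[0]<330)&(S.max(2).astype(int)-S.min(2)<45)
for k in blobs(g,300)[:4]:
    r=cv2.minAreaRect(k); B=np.array([ray(c,p,.035)[:2] for p in cv2.boxPoints(r)]); print("strip",np.round(r[0]),B.mean(0).round(4),B.round(3).tolist())
H=hsv(c).astype(int)
for nm,uv,z in (("frontpost",(377,200),.035),("dispFrontL",(190,30),.103),):print(nm,ray(c,uv,z).round(3))
E
```

```text
ee [0.4636 0.089  0.1711]
[array([0.612, 0.015]), np.float64(0.01), np.float64(0.348), np.float64(-6.501), array([ 0.605, -0.069]), array([411.479,  17.718]), np.float64(4541.0)]
[array([ 0.425, -0.113]), np.float64(0.033), np.float64(0.048), np.float64(-63.786), array([ 0.404, -0.127]), array([548.3, 249.6]), np.float64(1473.5)]
strip [382. 228.] [0.4511 0.0375] [[0.431, 0.055], [0.474, 0.052], [0.472, 0.021], [0.428, 0.023]]
strip [460. 232.] [ 0.4468 -0.0265] [[0.427, -0.01], [0.471, -0.012], [0.467, -0.043], [0.422, -0.041]]
frontpost [0.475 0.042 0.035]
dispFrontL [0.588 0.162 0.103]
```

>>> {"api": "carry_out", "payload": {
  "deltas": [
    [[-0.006, 0.034, 0, 0, 0, 0, 0.55], [-0.006, 0.034, 0, 0, 0, 0, 0.55], [-0.006, 0.034, 0, 0, 0, 0, 0.55], [-0.006, 0.034, 0, 0, 0, 0, 0.55], [-0.006, 0.034, 0, 0, 0, 0, 0.55], [-0.006, 0.034, 0, 0, 0, 0, 0.55], [0, 0, 0, 0, 0, -7, 0.55], [0, 0, 0, 0, 0, -7, 0.55], [0, 0, 0, 0, 0, -7, 0.55], [0, 0, 0, 0, 0, -7, 0.55], [0, 0, 0, 0, 0, -2, 0.55], [0, 0, 0, 0, 0, 0, 0.55], [0, 0, 0, 0, 0, 0, 0.55], [0, 0, 0, 0, 0, 0, 0.55], [0, 0, 0, 0, 0, 0, 0.55], [0, 0, 0, 0, 0, 0, 0.55]]
  ]
}}

```text
t: 13.22
ee_pos: [0.427, -0.1079, 0.1697]
tool_rot: [[0.866, 0.5, 0.0], [0.5, -0.866, -0.0], [0.0, 0.0, -1.0]]
force: [-1.4, 0.5, 0.4]
gripper_width: 0.547
finger_force: 0.0
```

```bash
cat >> h.py <<'E'
def target(c,p,yaw_deg=None):
    s=get_state(); d=s["tool_rot"].T@(np.array([p[0],p[1],s["ee_pos"][2]])-s["ee_pos"]); return d[:2].round(4)
E
python3 - <<'E'
from h import *
c=cam("wrist")
s=get_state();print("ee",s["ee_pos"].round(4),np.degrees(np.arctan2(s["tool_rot"][1,0],s["tool_rot"][0,0])).round(1))
for o in studs(c,.016): print([np.round(x,3) if x is not None else None for x in o],"delta",target(c,o[0]))
save(c[0],"w7.png")
E
```

```text
ee [ 0.427  -0.108   0.1696] 30.0
[array([ 0.429, -0.114]), np.float64(0.027), np.float64(0.032), np.float64(-59.985), array([ 0.418, -0.12 ]), array([332. , 217.5]), np.float64(1278.0)] delta [-0.001   0.0066]
```

>>> {"api": "carry_out", "payload": {
  "deltas": [
    [[-0.002, 0.0066, 0.02, 0, 0, 0, 0.55], [0, 0, 0.036, 0, 0, 0, 0.55], [0, 0, 0.036, 0, 0, 0, 0.55], [0, 0, 0.036, 0, 0, 0, 0.55], [0, 0, 0.036, 0, 0, 0, 0.55], [0, 0, 0.015, 0, 0, 0, 0.55], [0, 0, 0.006, 0, 0, 0, 0.55], [0, 0, 0.0045, 0, 0, 0, 0.55], [0, 0, 0, 0, 0, 0, 0.55], [0, 0, 0, 0, 0, 0, 0], [0, 0, 0, 0, 0, 0, 0], [0, 0, 0, 0, 0, 0, 0], [0, 0, 0, 0, 0, 0, 0], [0, 0, 0, 0, 0, 0, 0], [0, 0, 0, 0, 0, 0, 0], [0, 0, 0, 0, 0, 0, 0]]
  ]
}}

```text
t: 14.6
ee_pos: [0.4293, -0.115, -0.0191]
tool_rot: [[0.866, 0.5, 0.002], [0.5, -0.866, -0.0], [0.001, 0.001, -1.0]]
force: [-0.8, 0.0, 7.8]
gripper_width: 0.296
finger_force: 30.0
```

>>> {"api": "carry_out", "payload": {
  "deltas": [
    [[0, 0, -0.02, 0, 0, 0, 0], [0, 0, -0.034, 0, 0, 6, 0], [0, 0, -0.034, 0, 0, 6, 0], [0, 0, -0.034, 0, 0, 6, 0], [0, 0, -0.034, 0, 0, 6, 0], [0, 0, -0.01, 0, 0, 6, 0], [0.0059, -0.0383, 0, 0, 0, 0, 0], [0.0059, -0.0383, 0, 0, 0, 0, 0], [0.0059, -0.0383, 0, 0, 0, 0, 0], [0.0059, -0.0383, 0, 0, 0, 0, 0], [0.0059, -0.0383, 0, 0, 0, 0, 0], [0.0059, -0.0383, 0, 0, 0, 0, 0], [0.0059, -0.0383, 0, 0, 0, 0, 0], [0.0059, -0.0383, 0, 0, 0, 0, 0], [0.0059, -0.0383, 0, 0, 0, 0, 0], [0.0059, -0.0383, 0, 0, 0, 0, 0], [0.0059, -0.0383, 0, 0, 0, 0, 0], [0.0059, -0.0383, 0, 0, 0, 0, 0], [0, 0, 0.03, 0, 0, 0, 0], [0, 0, 0.03, 0, 0, 0, 0]]
  ]
}}

```text
t: 16.27
ee_pos: [0.4997, 0.3491, 0.0867]
tool_rot: [[1.0, 0.004, 0.003], [0.004, -1.0, 0.004], [0.003, -0.004, -1.0]]
force: [0.2, -0.8, -1.9]
gripper_width: 0.297
finger_force: 30.0
```

>>> {"api": "carry_out", "payload": {
  "deltas": [
    [[0, 0, 0.03, 0, 0, 0, 0], [0, 0, 0.03, 0, 0, 0, 0], [0, 0, 0.022, 0, 0, 0, 0], [0, 0, 0, 0, 0, 0, 0.6], [0, 0, 0, 0, 0, 0, 0.6], [0, 0, 0, 0, 0, 0, 0.6], [0, 0, -0.03, 0, 0, 0, 0.6], [0, 0, -0.04, 0, 0, 0, 0.6], [0, 0, -0.04, 0, 0, 0, 0.6], [0, 0, -0.04, 0, 0, 0, 0.6], [0, 0, -0.04, 0, 0, 0, 0.6], [0.0067, 0.0367, -0.005, 0, 0, 0, 0.6], [0.0067, 0.0367, -0.005, 0, 0, 0, 0.6], [0.0067, 0.0367, -0.005, 0, 0, 0, 0.6], [0.0067, 0.0367, -0.005, 0, 0, 0, 0.6], [0.0067, 0.0367, -0.005, 0, 0, 0, 0.6], [0.0067, 0.0367, -0.005, 0, 0, 0, 0.6], [0.0067, 0.0367, -0.005, 0, 0, 0, 0.6], [0.0067, 0.0367, -0.005, 0, 0, 0, 0.6], [0.0067, 0.0367, -0.005, 0, 0, 0, 0.6]]
  ]
}}

```text
t: 17.93
ee_pos: [0.5604, 0.0128, 0.2423]
tool_rot: [[1.0, 0.0, 0.005], [0.0, -1.0, 0.0], [0.005, -0.0, -1.0]]
force: [0.7, 0.2, -0.3]
gripper_width: 0.599
finger_force: 0.0
```

>>> {"api": "carry_out", "payload": {
  "deltas": [
    [[0, 0, 0, 0, 0, 0, 0.6], [0, 0, 0, 0, 0, 0, 0.6], [0, 0, 0, 0, 0, 0, 0.6], [0, 0, 0, 0, 0, 0, 0.6]]
  ]
}}

```text
t: 18.27
ee_pos: [0.5596, 0.0165, 0.24]
tool_rot: [[1.0, 0.003, 0.002], [0.003, -1.0, 0.001], [0.002, -0.001, -1.0]]
force: [-0.4, 0.2, -0.3]
gripper_width: 0.603
finger_force: 0.0
```

```bash
python3 - <<'E'
from h import *
c=cam("wrist"); print(get_state()["ee_pos"].round(4)); save(c[0],"w8.png")
np.savez("w8.npz",px=c[0],K=c[1],P=c[2],C=c[3])
t=cam("top"); o=np.zeros((600,640,3),np.uint8); o[:330]=c[0][:330]; o[335:335+240,:240]=cv2.resize(t[0][225:305,155:235],(240,240)); save(o,"w8.png")
E
```

```text
[0.5595 0.0165 0.2397]
```

View pics/w8.png

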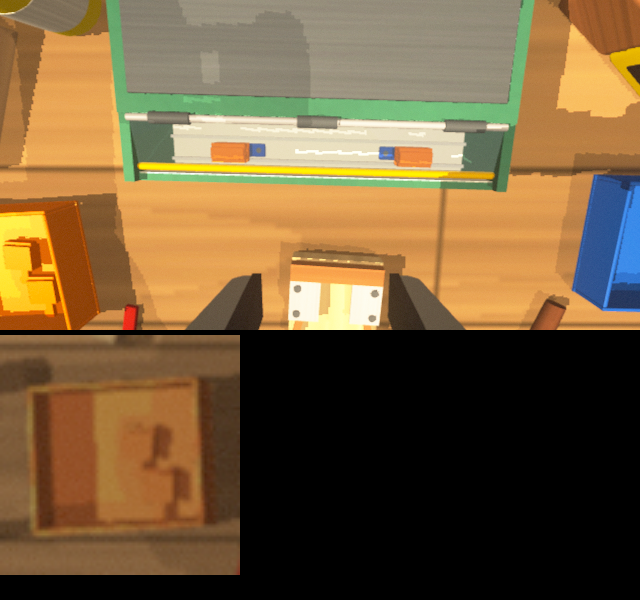

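Both studs are in the orange bin. Clips through the flap: stud tops at (230,152) and (413,157); hinge rod from (125,117) to (507,127), flap edge row 166–175.

```bash
python3 - <<'E'
from h import *
d=np.load("w8.npz"); c=(d["px"],d["K"],d["P"],d["C"])
H=hsv(c).astype(int); r,cc=np.indices(H.shape[:2])
print(H[152,230],H[148,225],H[160,230],H[157,413])
m=(H[...,0]>3)&(H[...,0]<15)&(H[...,1]>150)&(H[...,2]>120)&(r>130)&(r<172)&(cc>180)&(cc<460)
for k in blobs(m,60):
    x,y,w,h=cv2.boundingRect(k); q=cv2.minAreaRect(k); B=np.array([ray(c,p,.078)[:2] for p in cv2.boxPoints(q)])
    print((x,y,w,h),cv2.contourArea(k),"ctr",B.mean(0).round(4),"sz",np.linalg.norm(B[1]-B[0]).round(4),np.linalg.norm(B[2]-B[1]).round(4),B.round(3).tolist())
a=ray(c,(125,117),.116);b=ray(c,(507,127),.116); print("hinge",a.round(4),b.round(4),np.linalg.norm(a-b),"yaw",np.degrees(np.arctan2(-(a-b)[0],(a-b)[1])).round(2))
n=(a-b)/np.linalg.norm(a-b); xd=np.array([n[1],-n[0],0]); mid=(a+b)/2; print("mid",mid, "clip line mid",mid-.027*xd)
for u in ((180,168),(450,173)): print("yellow edge z~.104",ray(c,u,.104).round(4))
E
```

```text
[ 13 186 240] [ 13 188 239] [ 13 187 235] [ 13 185 239]
(395, 148, 38, 20) 613.5 ctr [ 0.6032 -0.0584] sz 0.0312 0.0159 [[0.611, -0.042], [0.611, -0.074], [0.595, -0.075], [0.595, -0.043]]
(212, 144, 38, 19) 599.5 ctr [0.6064 0.0966] sz 0.0311 0.015 [[0.614, 0.112], [0.614, 0.081], [0.599, 0.081], [0.599, 0.113]]
hinge [0.6351 0.1649 0.116 ] [ 0.6288 -0.1189  0.116 ] 0.2838847872855932 yaw -1.26
mid [0.63192944 0.02302386 0.116     ] clip line mid [0.60493598 0.02361805 0.116     ]
yellow edge z~.104 [0.5964 0.1315 0.104 ]
yellow edge z~.104 [ 0.5932 -0.0827  0.104 ]
```

>>> {"api": "carry_out", "payload": {
  "deltas": [
    [[0.0157, -0.0273, 0, 0, 0, 1.3, 0.65], [0.0157, -0.0273, 0, 0, 0, 0, 0.65], [0.0157, -0.0274, 0, 0, 0, 0, 0.65], [0, 0, 0.036, 0, 0, 0, 0.65], [0, 0, 0.036, 0, 0, 0, 0.65], [0, 0, 0, 0, 0, 0, 0.65], [0, 0, 0, 0, 0, 0, 0.65], [0, 0, 0, 0, 0, 0, 0.65]]
  ]
}}

```text
t: 19.03
ee_pos: [0.6088, 0.0964, 0.1686]
tool_rot: [[1.0, -0.022, 0.002], [-0.022, -1.0, 0.0], [0.002, -0.0, -1.0]]
force: [1.1, 0.5, 0.7]
gripper_width: 0.646
finger_force: 0.0
```

```bash
python3 - <<'E'
from h import *
c=cam("wrist"); print(get_state()["ee_pos"].round(4))
H=hsv(c).astype(int); r,cc=np.indices(H.shape[:2])
m=(H[...,0]>3)&(H[...,0]<15)&(H[...,1]>150)&(H[...,2]>110)&(r<330)&(cc>200)&(cc<450)
for k in blobs(m,100):
    q=cv2.boundingRect(k); b=[(q[0],q[1]),(q[0]+q[2],q[1]+q[3])]; print(q,[ray(c,p,.078).round(4).tolist() for p in b])
save(c[0],"w9.png")
E
```

```text
[0.6093 0.0962 0.1694]
(302, 213, 38, 23) [[0.6196, 0.1123, 0.078], [0.6023, 0.0858, 0.078]]
```

View pics/w9.png

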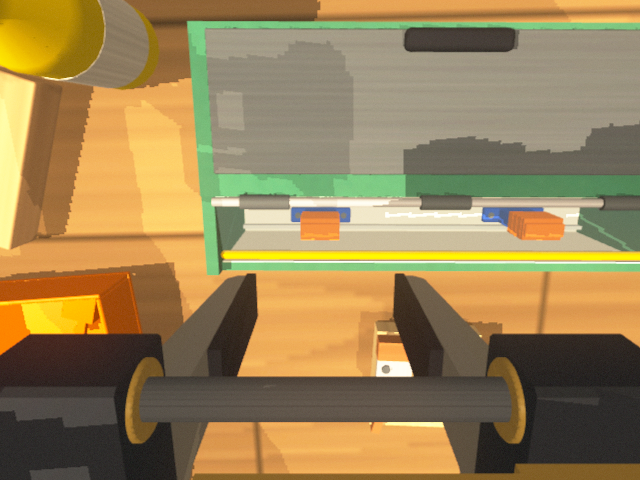

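Clip at (320,226), seen centred between the fingers to 3 mm. Correct and descend.

>>> {"api": "carry_out", "payload": {
  "deltas": [
    [[-0.001, -0.0027, 0, 0, 0, 0, 0.65], [0, 0, 0.02, 0, 0, 0, 0.65], [0, 0, 0.02, 0, 0, 0, 0.65], [0, 0, 0.02, 0, 0, 0, 0.65], [0, 0, 0.02, 0, 0, 0, 0.65], [0, 0, 0.02, 0, 0, 0, 0.65], [0, 0, 0.02, 0, 0, 0, 0.65], [0, 0, 0.016, 0, 0, 0, 0.65], [0, 0, 0, 0, 0, 0, 0.65], [0, 0, 0, 0, 0, 0, 0.65], [0, 0, 0, 0, 0, 0, 0], [0, 0, 0, 0, 0, 0, 0], [0, 0, 0, 0, 0, 0, 0], [0, 0, 0, 0, 0, 0, 0], [0, 0, 0, 0, 0, 0, 0], [0, 0, 0, 0, 0, 0, 0], [0, 0, 0, 0, 0, 0, 0], [0, 0, 0, 0, 0, 0, 0], [0, 0, 0, 0, 0, 0, 0]]
  ]
}}

```text
t: 20.67
ee_pos: [0.6076, 0.0988, 0.0317]
tool_rot: [[1.0, -0.023, 0.001], [-0.023, -1.0, 0.0], [0.001, -0.0, -1.0]]
force: [-1.9, 0.6, 5.3]
gripper_width: 0.304
finger_force: 30.3
```

>>> {"api": "carry_out", "payload": {
  "deltas": [
    [[0, 0, -0.005, 0, 0, 0, 0], [0, 0, -0.015, 0, 0, 0, 0], [0, 0, -0.02, 0, 0, 0, 0], [0, 0, -0.025, 0, 0, 0, 0], [0, 0, -0.025, 0, 0, 0, 0], [0, 0, -0.025, 0, 0, 0, 0], [0, 0, -0.025, 0, 0, 0, 0], [0, 0, -0.01, 0, 0, 0, 0], [-0.0329, 0.0159, 0, 0, 0, 0, 0], [-0.0329, 0.0159, 0, 0, 0, 0, 0], [-0.0329, 0.0159, 0, 0, 0, 0, 0], [-0.0329, 0.0159, 0, 0, 0, 0, 0], [-0.0329, 0.0159, 0, 0, 0, 0, 0], [-0.0329, 0.0159, 0, 0, 0, 0, 0], [0, 0, 0, 0, 0, 2.3, 0], [0, 0, 0.025, 0, 0, 0, 0], [0, 0, 0.025, 0, 0, 0, 0], [0, 0, 0.025, 0, 0, 0, 0], [0, 0, 0, 0, 0, 0, 0], [0, 0, 0, 0, 0, 0, 0]]
  ]
}}

```text
t: 22.33
ee_pos: [0.4062, 0.0076, 0.1051]
tool_rot: [[0.998, -0.063, -0.004], [-0.063, -0.998, -0.0], [-0.004, 0.0, -1.0]]
force: [0.3, 0.2, -0.9]
gripper_width: 0.3
finger_force: 30.0
```

```bash
python3 - <<'E'
from h import *
c=cam("wrist"); print(get_state()["ee_pos"].round(4),get_state()["tool_rot"].round(3).tolist())
o=np.zeros((480,800,3),np.uint8); o[:,:500]=c[0][:,70:570]; s=cam("side"); o[:,500:]=cv2.resize(s[0][190:310,230:305],(300,480)); save(o,"w10.png")
S=c[0]; r=np.indices(S.shape[:2])[0]; g=(S.min(2)>165)&(r<330)&(S.max(2).astype(int)-S.min(2)<45)
for k in blobs(g,200)[:4]:
    q=cv2.minAreaRect(k); B=np.array([ray(c,p,.035)[:2] for p in cv2.boxPoints(q)]); print("strip",np.round(q[0]),B.mean(0).round(4),B.round(4).tolist())
E
```

```text
[0.4075 0.0077 0.1061] [[0.998, -0.063, -0.001], [-0.063, -0.998, 0.0], [-0.001, 0.0, -1.0]]
strip [374. 169.] [ 0.4467 -0.0264] [[0.4263, -0.0094], [0.4697, -0.0122], [0.4673, -0.0428], [0.4237, -0.0413]]
strip [272. 168.] [0.4511 0.0381] [[0.4731, 0.0514], [0.4712, 0.0209], [0.429, 0.0243], [0.431, 0.056]]
strip [610. 313.] [ 0.3368 -0.1876] [[0.3249, -0.1753], [0.3566, -0.1853], [0.3489, -0.1998], [0.3168, -0.1901]]
```

View pics/w10.png

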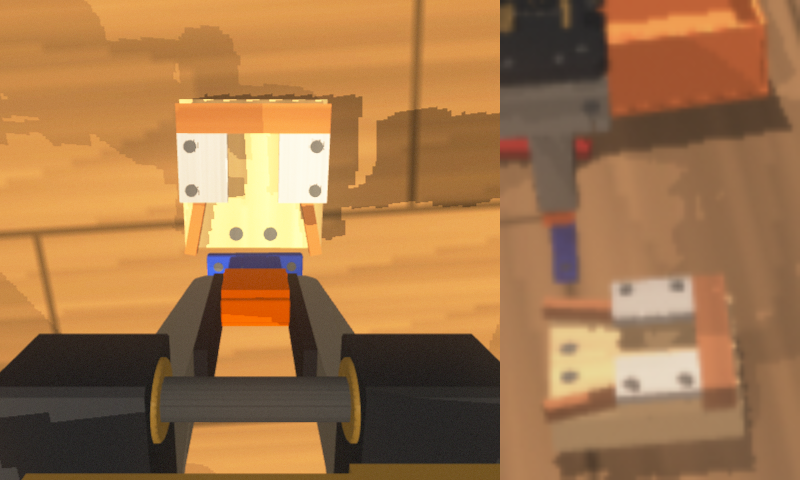

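>>> {"api": "carry_out", "payload": {
  "deltas": [
    [[0, -0.001, 0, 0, 0, 0.4, 0], [0, 0, 0.02, 0, 0, 0, 0], [0, 0, 0.02, 0, 0, 0, 0], [0, 0, 0.02, 0, 0, 0, 0], [0, 0, 0.009, 0, 0, 0, 0], [0, 0, 0.002, 0, 0, 0, 0], [0, 0, 0.001, 0, 0, 0, 0], [0, 0, 0.001, 0, 0, 0, 0], [0, 0, 0, 0, 0, 0, 0], [0, 0, 0, 0, 0, 0, 0]]
  ]
}}

```text
t: 23.27
ee_pos: [0.4083, 0.0086, 0.0337]
tool_rot: [[0.998, -0.07, 0.002], [-0.07, -0.998, 0.0], [0.002, -0.0, -1.0]]
force: [0.5, -0.4, -1.6]
gripper_width: 0.303
finger_force: 30.0
```

>>> {"api": "carry_out", "payload": {
  "deltas": [
    [[0, 0, 0.001, 0, 0, 0, 0], [0, 0, 0, 0, 0, 0, 0], [0.005, 0, 0, 0, 0, 0, 0], [0.005, 0, 0, 0, 0, 0, 0], [0.005, 0, 0, 0, 0, 0, 0], [0.005, 0, 0, 0, 0, 0, 0], [0.005, 0, 0, 0, 0, 0, 0], [0.005, 0, 0, 0, 0, 0, 0], [0.005, 0, 0, 0, 0, 0, 0], [0.005, 0, 0, 0, 0, 0, 0], [0.005, 0, 0, 0, 0, 0, 0], [0, 0, 0, 0, 0, 0, 0]]
  ]
}}

```text
t: 24.27
ee_pos: [0.4536, 0.0054, 0.0321]
tool_rot: [[0.998, -0.07, 0.001], [-0.07, -0.998, 0.0], [0.001, -0.0, -1.0]]
force: [0.6, -0.5, 0.9]
gripper_width: 0.298
finger_force: 30.0
```

Free slide under the strips. Continue to the stop.

>>> {"api": "carry_out", "payload": {
  "deltas": [
    [[0.003, 0, 0, 0, 0, 0, 0], [0.003, 0, 0, 0, 0, 0, 0], [0.003, 0, 0, 0, 0, 0, 0], [0.001, 0, 0, 0, 0, 0, 0], [0.001, 0, 0, 0, 0, 0, 0], [0, 0, 0, 0, 0, 0, 0]]
  ]
}}

```text
t: 24.77
ee_pos: [0.4627, 0.0047, 0.032]
tool_rot: [[0.998, -0.07, -0.002], [-0.07, -0.998, -0.0], [-0.002, 0.0, -1.0]]
force: [-4.1, -0.0, 6.9]
gripper_width: 0.301
finger_force: 30.0
```

>>> {"api": "carry_out", "payload": {
  "deltas": [
    [[-0.0005, 0, -0.002, 0, 0, 0, 0], [0, 0, -0.002, 0, 0, 0, 0], [0, 0, -0.002, 0, 0, 0, 0], [0, 0, -0.002, 0, 0, 0, 0], [0, 0, -0.003, 0, 0, 0, 0], [0, 0, -0.004, 0, 0, 0, 0], [0, 0, -0.005, 0, 0, 0, 0], [0, 0, -0.005, 0, 0, 0, 0], [0, 0, -0.005, 0, 0, 0, 0], [0, 0, -0.01, 0, 0, 0, 0], [0, 0, -0.02, 0, 0, 0, 0], [0, 0, -0.02, 0, 0, 0, 0], [0, 0, 0, 0, 0, 0, 0], [0, 0, 0, 0, 0, 0, 0]]
  ]
}}

```text
t: 25.93
ee_pos: [0.4641, 0.0047, 0.1136]
tool_rot: [[0.998, -0.07, 0.004], [-0.07, -0.998, -0.0], [0.004, -0.0, -1.0]]
force: [0.1, -0.2, -0.6]
gripper_width: 0.304
finger_force: 30.0
```

```bash
python3 - <<'E'
from h import *
s=get_state(); print(s["ee_pos"].round(4),s["gripper_width"])
c=cam("wrist"); sd=cam("side")
o=np.zeros((480,800,3),np.uint8); o[:,:400]=c[0][:,120:520]; o[:,400:]=cv2.resize(sd[0][200:320,230:330],(400,480)); save(o,"w11.png")
E
```

```text
[0.4641 0.0047 0.1136] 0.3037375973457015
```

View pics/w11.png

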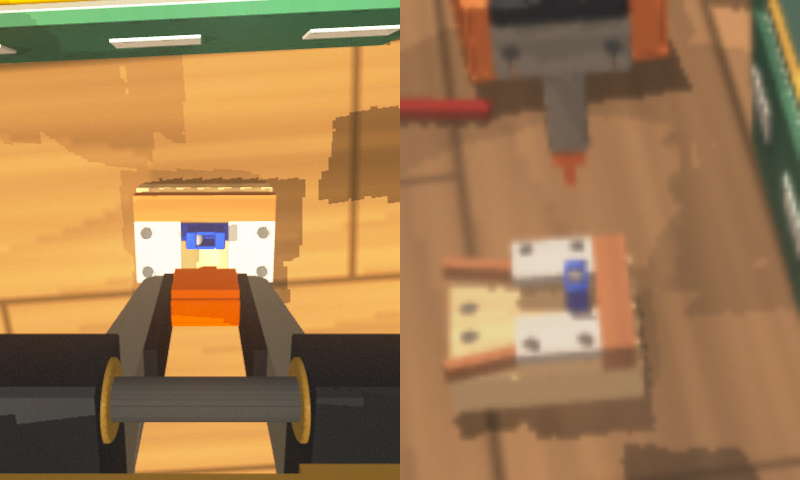

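Split: stud held at wrist crop (205,297), socket standing in the slot at (205,235). Stud to the orange bin.

>>> {"api": "carry_out", "payload": {
  "deltas": [
    [[-0.0029, -0.0359, 0, 0, 0, 0, 0], [-0.0029, -0.0359, 0, 0, 0, 0, 0], [-0.0029, -0.0359, 0, 0, 0, 0, 0], [-0.0029, -0.0359, 0, 0, 0, 0, 0], [-0.0029, -0.0359, 0, 0, 0, 0, 0], [-0.0029, -0.0359, 0, 0, 0, 0, 0], [-0.0029, -0.0359, 0, 0, 0, 0, 0], [-0.0029, -0.0359, 0, 0, 0, 0, 0], [-0.0029, -0.0359, 0, 0, 0, 0, 0], [-0.0029, -0.0359, 0, 0, 0, 0, 0], [0, 0, 0, 0, 0, 0, 0], [0, 0, 0.03, 0, 0, 0, 0], [0, 0, 0.03, 0, 0, 0, 0], [0, 0, 0.025, 0, 0, 0, 0], [0, 0, 0, 0, 0, 0, 0.45], [0, 0, 0, 0, 0, 0, 0.45], [0, 0, 0, 0, 0, 0, 0.45], [0, 0, 0, 0, 0, 0, 0.45], [0, 0, -0.03, 0, 0, 0, 0.45], [0, 0, -0.03, 0, 0, 0, 0.45]]
  ]
}}

```text
t: 27.7
ee_pos: [0.4585, 0.3644, 0.0878]
tool_rot: [[0.998, -0.07, -0.001], [-0.07, -0.998, -0.001], [-0.001, 0.001, -1.0]]
force: [0.7, 0.3, 1.2]
gripper_width: 0.452
finger_force: 0.0
```

>>> {"api": "carry_out", "payload": {
  "deltas": [
    [[0, 0, -0.03, 0, 0, 0, 0.45], [0.0029, 0.0359, 0, 0, 0, 0, 0.45], [0.0029, 0.0359, 0, 0, 0, 0, 0.45], [0.0029, 0.0359, 0, 0, 0, 0, 0.45], [0.0029, 0.0359, 0, 0, 0, 0, 0.45], [0.0029, 0.0359, 0, 0, 0, 0, 0.45], [0.0029, 0.0359, 0, 0, 0, 0, 0.45], [0.0029, 0.0359, 0, 0, 0, 0, 0.45], [0.0029, 0.0359, 0, 0, 0, 0, 0.45], [0.0029, 0.0359, 0, 0, 0, 0, 0.45], [0.0029, 0.0359, 0, 0, 0, 0, 0.45], [0, 0, 0, 0, 0, 0, 0.45], [0, 0, 0, 0, 0, 0, 0.45], [0, 0, 0, 0, 0, 0, 0.45], [0, 0, 0, 0, 0, 0, 0.45]]
  ]
}}

```text
t: 28.95
ee_pos: [0.4634, 0.0063, 0.1177]
tool_rot: [[0.998, -0.067, 0.002], [-0.067, -0.998, 0.001], [0.002, -0.001, -1.0]]
force: [-0.7, 0.7, 0.0]
gripper_width: 0.446
finger_force: 0.0
```

```bash
python3 - <<'E'
from h import *
s=get_state(); print(s["ee_pos"].round(4))
c=cam("wrist"); H=hsv(c).astype(int); r,cc=np.indices(H.shape[:2])
m=(H[...,0]>105)&(H[...,0]<130)&(H[...,1]>120)&(r<330)&(cc>200)&(cc<450)
for k in blobs(m,60)[:3]:
    x,y,w,h=cv2.boundingRect(k); print((x,y,w,h),[ray(c,p,.048).round(4)[:2].tolist() for p in ((x,y),(x+w,y+h))])
t=cam("top"); H=hsv(t).astype(int); 
np.save("orangecrop.npy",t[0][235:300,155:235])
E
```

```text
[0.4634 0.0063 0.1177]
(320, 230, 28, 17) [[0.467, 0.0093], [0.4541, -0.0085]]
(306, 230, 13, 17) [[0.4676, 0.0185], [0.4554, 0.0108]]
```

>>> {"api": "carry_out", "payload": {
  "deltas": [
    [[-0.0015, 0.001, 0.02, 0, 0, 0, 0.45], [0, 0, 0.03, 0, 0, 0, 0.45], [0, 0, 0.03, 0, 0, 0, 0.45], [0, 0, 0.012, 0, 0, 0, 0.45], [0, 0, 0.0072, 0, 0, 0, 0.45], [0, 0, 0, 0, 0, 0, 0.45], [0, 0, 0, 0, 0, 0, 0], [0, 0, 0, 0, 0, 0, 0], [0, 0, 0, 0, 0, 0, 0], [0, 0, 0, 0, 0, 0, 0], [0, 0, 0, 0, 0, 0, 0], [0, 0, 0, 0, 0, 0, 0], [0, 0, 0, 0, 0, 0, 0]]
  ]
}}

```text
t: 30.13
ee_pos: [0.4618, 0.0036, 0.0182]
tool_rot: [[0.998, -0.07, 0.001], [-0.07, -0.998, -0.0], [0.001, 0.0, -1.0]]
force: [-0.2, -0.1, 3.6]
gripper_width: 0.005
finger_force: 1.8
```

>>> {"api": "carry_out", "payload": {
  "deltas": [
    [[0, 0, -0.004, 0, 0, 0, 0.45], [0, 0, 0, 0, 0, 0, 0.45], [0, 0, 0, 0, 0, 0, 0.45], [0, 0, 0, 0, 0, 0, 0.45], [0, 0, 0, 0, 0, 0, 0.45], [0, 0, 0, 0, 0, 0, 0.45], [0, 0, 0, 0, 0, 0, 0.45], [0, 0, 0.006, 0, 0, 0, 0.45], [0, 0, 0.002, 0, 0, 0, 0.45], [0, 0, 0.002, 0, 0, 0, 0.45], [0, 0, 0.002, 0, 0, 0, 0.45], [0, 0, 0, 0, 0, 0, 0.45]]
  ]
}}

```text
t: 31.13
ee_pos: [0.4609, 0.0038, 0.0092]
tool_rot: [[0.998, -0.07, -0.001], [-0.07, -0.998, -0.0], [-0.001, 0.0, -1.0]]
force: [1.0, 0.3, 0.0]
gripper_width: 0.449
finger_force: 0.0
```

```bash
python3 - <<'E'
from h import *
s=get_state(); print(s["ee_pos"].round(4),s["force"].round(2))
c=cam("wrist"); H=hsv(c).astype(int); r,cc=np.indices(H.shape[:2]); save(c[0],"w12.png")
m=(H[...,0]>105)&(H[...,0]<130)&(H[...,1]>120)&(r<330)&(cc>200)&(cc<450)
for k in blobs(m,60)[:3]:
    x,y,w,h=cv2.boundingRect(k); print((x,y,w,h),[ray(c,p,.048).round(4)[:2].tolist() for p in ((x,y),(x+w,y+h))])
E
```

```text
[0.4609 0.0038 0.0092] [0.98 0.34 0.04]
(287, 270, 29, 44) [[0.4763, 0.0181], [0.4562, 0.0078]]
(318, 270, 40, 44) [[0.4755, 0.0056], [0.455, -0.0096]]
(310, 288, 29, 5) [[0.4679, 0.0094], [0.4649, -0.0023]]
```

>>> {"api": "carry_out", "payload": {
  "deltas": [
    [[0, 0, 0.002, 0, 0, 0, 0.45], [0, 0, 0, 0, 0, 0, 0.45], [0, 0, 0, 0, 0, 0, 0], [0, 0, 0, 0, 0, 0, 0], [0, 0, 0, 0, 0, 0, 0], [0, 0, 0, 0, 0, 0, 0], [0, 0, 0, 0, 0, 0, 0], [0, 0, 0, 0, 0, 0, 0], [0, 0, 0, 0, 0, 0, 0]]
  ]
}}

```text
t: 31.93
ee_pos: [0.4614, 0.0039, 0.0078]
tool_rot: [[0.998, -0.07, 0.0], [-0.07, -0.998, -0.0], [0.0, 0.0, -1.0]]
force: [-0.6, 1.5, -0.0]
gripper_width: 0.281
finger_force: 30.0
```

>>> {"api": "carry_out", "payload": {
  "deltas": [
    [[-0.003, 0, 0, 0, 0, 0, 0], [-0.006, 0, 0, 0, 0, 0, 0], [-0.006, 0, 0, 0, 0, 0, 0], [-0.006, 0, 0, 0, 0, 0, 0], [-0.006, 0, 0, 0, 0, 0, 0], [-0.006, 0, 0, 0, 0, 0, 0], [-0.006, 0, 0, 0, 0, 0, 0], [-0.006, 0, 0, 0, 0, 0, 0], [-0.006, 0, 0, 0, 0, 0, 0], [-0.006, 0, 0, 0, 0, 0, 0], [-0.001, 0, 0, 0, 0, 0, 0], [0, 0, 0, 0, 0, 0, 0], [0, 0, -0.01, 0, 0, 0, 0], [0, 0, -0.02, 0, 0, 0, 0], [0, 0, -0.03, 0, 0, 0, 0], [0, 0, -0.03, 0, 0, 0, 0], [0, 0, -0.03, 0, 0, 0, 0], [0, 0, 0, 0, 0, 0, 0]]
  ]
}}

```text
t: 33.43
ee_pos: [0.4068, 0.0081, 0.1322]
tool_rot: [[0.998, -0.07, 0.008], [-0.07, -0.998, 0.0], [0.008, -0.001, -1.0]]
force: [0.5, -0.1, -0.9]
gripper_width: 0.276
finger_force: 30.0
```

>>> {"api": "carry_out", "payload": {
  "deltas": [
    [[0.0143, 0.0358, 0, 0, 0, 0, 0], [0.0143, 0.0358, 0, 0, 0, 0, 0], [0.0143, 0.0358, 0, 0, 0, 0, 0], [0.0143, 0.0358, 0, 0, 0, 0, 0], [0.0143, 0.0358, 0, 0, 0, 0, 0], [0.0143, 0.0358, 0, 0, 0, 0, 0], [0.0143, 0.0358, 0, 0, 0, 0, 0], [0.0143, 0.0358, 0, 0, 0, 0, 0], [0.0143, 0.0358, 0, 0, 0, 0, 0], [0, 0, 0.02, 0, 0, 0, 0], [0, 0, 0.035, 0, 0, 0, 0], [0, 0, 0.035, 0, 0, 0, 0], [0, 0, 0.03, 0, 0, 0, 0], [0, 0, 0, 0, 0, 0, 0.45], [0, 0, 0, 0, 0, 0, 0.45], [0, 0, 0, 0, 0, 0, 0.45], [0, 0, -0.03, 0, 0, 0, 0.45], [0, 0, -0.035, 0, 0, 0, 0.45], [0, 0, -0.035, 0, 0, 0, 0.65], [0, 0, -0.035, 0, 0, 0, 0.65]]
  ]
}}

```text
t: 35.1
ee_pos: [0.5103, -0.323, 0.1473]
tool_rot: [[0.998, -0.07, 0.004], [-0.07, -0.998, -0.002], [0.004, 0.002, -1.0]]
force: [0.5, -0.7, -0.3]
gripper_width: 0.577
finger_force: 0.0
```

>>> {"api": "carry_out", "payload": {
  "deltas": [
    [[0, 0, -0.02, 0, 0, 0, 0.65], [0.0106, -0.0384, 0, 0, 0, 0, 0.65], [0.0106, -0.0384, 0, 0, 0, 0, 0.65], [0.0106, -0.0384, 0, 0, 0, 0, 0.65], [0.0106, -0.0384, 0, 0, 0, 0, 0.65], [0.0106, -0.0384, 0, 0, 0, 0, 0.65], [0.0106, -0.0384, 0, 0, 0, 0, 0.65], [0.0106, -0.0384, 0, 0, 0, 0, 0.65], [0, 0, 0, 0, 0, -2.7, 0.65], [0, 0, 0, 0, 0, 0, 0.65], [0, 0, 0, 0, 0, 0, 0.65], [0, 0, 0, 0, 0, 0, 0.65], [0, 0, 0, 0, 0, 0, 0.65]]
  ]
}}

```text
t: 36.18
ee_pos: [0.6021, -0.0616, 0.1637]
tool_rot: [[1.0, -0.026, 0.001], [-0.026, -1.0, -0.001], [0.001, 0.001, -1.0]]
force: [0.6, 1.3, 0.0]
gripper_width: 0.653
finger_force: 0.0
```

```bash
python3 - <<'E'
from h import *
c=cam("wrist"); print(get_state()["ee_pos"].round(4))
H=hsv(c).astype(int); r,cc=np.indices(H.shape[:2])
m=(H[...,0]>3)&(H[...,0]<15)&(H[...,1]>150)&(H[...,2]>110)&(r<330)&(cc>200)&(cc<450)
for k in blobs(m,100):
    q=cv2.boundingRect(k); b=[(q[0],q[1]),(q[0]+q[2],q[1]+q[3])]; print(q,[ray(c,p,.078).round(4).tolist() for p in b])
# sockets in blue bin / orange bin occupancy from top camera
t=cam("top"); save(t[0],"top1.png")
E
```

```text
[ 0.602  -0.0614  0.1634]
(306, 210, 38, 24) [[0.616, -0.049, 0.078], [0.5982, -0.075, 0.078]]
```

>>> {"api": "carry_out", "payload": {
  "deltas": [
    [[0.0015, 0.0005, 0, 0, 0, 0, 0.65], [0, 0, 0.02, 0, 0, 0, 0.65], [0, 0, 0.02, 0, 0, 0, 0.65], [0, 0, 0.02, 0, 0, 0, 0.65], [0, 0, 0.02, 0, 0, 0, 0.65], [0, 0, 0.02, 0, 0, 0, 0.65], [0, 0, 0.02, 0, 0, 0, 0.65], [0, 0, 0.011, 0, 0, 0, 0.65], [0, 0, 0, 0, 0, 0, 0.65], [0, 0, 0, 0, 0, 0, 0.65], [0, 0, 0, 0, 0, 0, 0], [0, 0, 0, 0, 0, 0, 0], [0, 0, 0, 0, 0, 0, 0], [0, 0, 0, 0, 0, 0, 0], [0, 0, 0, 0, 0, 0, 0], [0, 0, 0, 0, 0, 0, 0], [0, 0, 0, 0, 0, 0, 0], [0, 0, 0, 0, 0, 0, 0], [0, 0, 0, 0, 0, 0, 0]]
  ]
}}

```text
t: 37.87
ee_pos: [0.6042, -0.0602, 0.0324]
tool_rot: [[1.0, -0.023, 0.001], [-0.023, -1.0, -0.0], [0.001, 0.0, -1.0]]
force: [-1.4, -0.3, 6.3]
gripper_width: 0.305
finger_force: 30.3
```

>>> {"api": "carry_out", "payload": {
  "deltas": [
    [[0, 0, -0.005, 0, 0, 0, 0], [0, 0, -0.015, 0, 0, 0, 0], [0, 0, -0.02, 0, 0, 0, 0], [0, 0, -0.025, 0, 0, 0, 0], [0, 0, -0.025, 0, 0, 0, 0], [0, 0, -0.025, 0, 0, 0, 0], [0, 0, -0.025, 0, 0, 0, 0], [0, 0, -0.01, 0, 0, 0, 0], [-0.033, -0.0107, 0, 0, 0, 0, 0], [-0.033, -0.0107, 0, 0, 0, 0, 0], [-0.033, -0.0107, 0, 0, 0, 0, 0], [-0.033, -0.0107, 0, 0, 0, 0, 0], [-0.033, -0.0107, 0, 0, 0, 0, 0], [-0.033, -0.0107, 0, 0, 0, 0, 0], [0, 0, 0, 0, 0, 2.7, 0], [0, 0, 0.025, 0, 0, 0, 0], [0, 0, 0.025, 0, 0, 0, 0], [0, 0, 0.025, 0, 0, 0, 0], [0, 0, 0, 0, 0, 0, 0], [0, 0, 0, 0, 0, 0, 0]]
  ]
}}

```text
t: 39.53
ee_pos: [0.4058, 0.0087, 0.1058]
tool_rot: [[0.998, -0.069, -0.004], [-0.069, -0.998, 0.0], [-0.004, 0.0, -1.0]]
force: [-0.1, 0.2, -1.1]
gripper_width: 0.298
finger_force: 30.0
```

```bash
python3 - <<'E'
from h import *
c=cam("wrist"); s=get_state(); print(s["ee_pos"].round(4),s["tool_rot"].round(3)[:,0],s["gripper_width"])
H=hsv(c).astype(int); r,cc=np.indices(H.shape[:2])
m=(H[...,0]>105)&(H[...,0]<130)&(H[...,1]>120)&(r<330)&(cc>200)&(cc<450)
print("foot",[cv2.boundingRect(k) for k in blobs(m,60)[:3]])
E
```

```text
[0.4072 0.0087 0.1069] [ 0.998 -0.07  -0.001] 0.3065010708223251
foot [(279, 256, 30, 21), (351, 256, 22, 20)]
```

>>> {"api": "carry_out", "payload": {
  "deltas": [
    [[0, 0, 0.02, 0, 0, 0, 0], [0, 0, 0.02, 0, 0, 0, 0], [0, 0, 0.02, 0, 0, 0, 0], [0, 0, 0.009, 0, 0, 0, 0], [0, 0, 0.003, 0, 0, 0, 0], [0, 0, 0.001, 0, 0, 0, 0], [0, 0, 0.0005, 0, 0, 0, 0], [0, 0, 0, 0, 0, 0, 0], [0.005, 0, 0, 0, 0, 0, 0], [0.005, 0, 0, 0, 0, 0, 0], [0.005, 0, 0, 0, 0, 0, 0], [0.005, 0, 0, 0, 0, 0, 0], [0, 0, 0, 0, 0, 0, 0]]
  ]
}}

```text
t: 40.67
ee_pos: [0.4289, 0.0072, 0.0335]
tool_rot: [[0.998, -0.07, 0.002], [-0.07, -0.998, 0.0], [0.002, -0.0, -1.0]]
force: [0.4, -1.4, -1.5]
gripper_width: 0.303
finger_force: 30.0
```

>>> {"api": "carry_out", "payload": {
  "deltas": [
    [[0.005, 0, 0, 0, 0, 0, 0], [0.005, 0, 0, 0, 0, 0, 0], [0.005, 0, 0, 0, 0, 0, 0], [0.005, 0, 0, 0, 0, 0, 0], [0.005, 0, 0, 0, 0, 0, 0], [0.003, 0, 0, 0, 0, 0, 0], [0.003, 0, 0, 0, 0, 0, 0], [0.002, 0, 0, 0, 0, 0, 0], [0.001, 0, 0, 0, 0, 0, 0], [0, 0, 0, 0, 0, 0, 0]]
  ]
}}

```text
t: 41.5
ee_pos: [0.4612, 0.0048, 0.0332]
tool_rot: [[0.998, -0.07, 0.0], [-0.07, -0.998, -0.0], [0.0, 0.0, -1.0]]
force: [-1.6, -0.7, 0.1]
gripper_width: 0.301
finger_force: 30.0
```

Near the stop. Pull up as before.

>>> {"api": "carry_out", "payload": {
  "deltas": [
    [[0, 0, -0.002, 0, 0, 0, 0], [0, 0, -0.002, 0, 0, 0, 0], [0, 0, -0.002, 0, 0, 0, 0], [0, 0, -0.002, 0, 0, 0, 0], [0, 0, -0.003, 0, 0, 0, 0], [0, 0, -0.004, 0, 0, 0, 0], [0, 0, -0.005, 0, 0, 0, 0], [0, 0, -0.005, 0, 0, 0, 0], [0, 0, -0.005, 0, 0, 0, 0], [0, 0, -0.01, 0, 0, 0, 0], [0, 0, -0.02, 0, 0, 0, 0], [0, 0, -0.02, 0, 0, 0, 0], [0, 0, 0, 0, 0, 0, 0], [0, 0, 0, 0, 0, 0, 0]]
  ]
}}

```text
t: 42.67
ee_pos: [0.4622, 0.0048, 0.1149]
tool_rot: [[0.998, -0.07, 0.004], [-0.07, -0.998, -0.0], [0.004, -0.0, -1.0]]
force: [-0.3, -0.1, -0.2]
gripper_width: 0.298
finger_force: 30.0
```

```bash
python3 - <<'E'
from h import *
c=cam("wrist"); s=get_state(); print(s["ee_pos"].round(4),s["gripper_width"])
H=hsv(c).astype(int); r,cc=np.indices(H.shape[:2])
m=(H[...,0]>105)&(H[...,0]<130)&(H[...,1]>120)&(r<330)&(cc>200)&(cc<450)
for k in blobs(m,60)[:3]:
    x,y,w,h=cv2.boundingRect(k); print((x,y,w,h),[ray(c,p,.048).round(4)[:2].tolist() for p in ((x,y),(x+w,y+h))])
E
```

```text
[0.4613 0.0048 0.1138] 0.29721601559918615
(307, 233, 39, 18) [[0.4652, 0.0163], [0.4512, -0.0085]]
```

>>> {"api": "carry_out", "payload": {
  "deltas": [
    [[0.0009, -0.0367, 0, 0, 0, 0, 0], [0.0009, -0.0367, 0, 0, 0, 0, 0], [0.0009, -0.0367, 0, 0, 0, 0, 0], [0.0009, -0.0367, 0, 0, 0, 0, 0], [0.0009, -0.0367, 0, 0, 0, 0, 0], [0.0009, -0.0367, 0, 0, 0, 0, 0], [0.0009, -0.0367, 0, 0, 0, 0, 0], [0.0009, -0.0367, 0, 0, 0, 0, 0], [0.0009, -0.0367, 0, 0, 0, 0, 0], [0.0009, -0.0367, 0, 0, 0, 0, 0], [0, 0, 0, 0, 0, 0, 0], [0, 0, 0.03, 0, 0, 0, 0], [0, 0, 0.03, 0, 0, 0, 0], [0, 0, 0.02, 0, 0, 0, 0], [0, 0, 0, 0, 0, 0, 0.45], [0, 0, 0, 0, 0, 0, 0.45], [0, 0, 0, 0, 0, 0, 0.45], [0, 0, 0, 0, 0, 0, 0.45], [0, 0, -0.03, 0, 0, 0, 0.45], [0, 0, -0.03, 0, 0, 0, 0.45]]
  ]
}}

```text
t: 44.38
ee_pos: [0.495, 0.3698, 0.0939]
tool_rot: [[0.998, -0.07, -0.002], [-0.07, -0.998, -0.001], [-0.001, 0.001, -1.0]]
force: [0.0, 0.4, -0.2]
gripper_width: 0.449
finger_force: 0.0
```

>>> {"api": "carry_out", "payload": {
  "deltas": [
    [[0, 0, -0.02, 0, 0, 0, 0.45], [-0.0009, 0.0367, 0, 0, 0, 0, 0.45], [-0.0009, 0.0367, 0, 0, 0, 0, 0.45], [-0.0009, 0.0367, 0, 0, 0, 0, 0.45], [-0.0009, 0.0367, 0, 0, 0, 0, 0.45], [-0.0009, 0.0367, 0, 0, 0, 0, 0.45], [-0.0009, 0.0367, 0, 0, 0, 0, 0.45], [-0.0009, 0.0367, 0, 0, 0, 0, 0.45], [-0.0009, 0.0367, 0, 0, 0, 0, 0.45], [-0.0009, 0.0367, 0, 0, 0, 0, 0.45], [-0.0009, 0.0367, 0, 0, 0, 0, 0.45], [0, 0, 0, 0, 0, 0, 0.45], [0, 0, 0, 0, 0, 0, 0.45], [0, 0, 0, 0, 0, 0, 0.45], [0, 0, 0, 0, 0, 0, 0.45]]
  ]
}}

```text
t: 45.63
ee_pos: [0.4617, 0.0065, 0.114]
tool_rot: [[0.998, -0.067, 0.002], [-0.067, -0.998, 0.001], [0.002, -0.001, -1.0]]
force: [-0.5, 0.0, -0.2]
gripper_width: 0.451
finger_force: 0.0
```

```bash
python3 - <<'E'
from h import *
c=cam("wrist"); s=get_state(); print(s["ee_pos"].round(4),s["gripper_width"])
H=hsv(c).astype(int); r,cc=np.indices(H.shape[:2])
m=(H[...,0]>105)&(H[...,0]<130)&(H[...,1]>120)&(r<330)&(cc>200)&(cc<450)
for k in blobs(m,60)[:3]:
    x,y,w,h=cv2.boundingRect(k); print((x,y,w,h),[ray(c,p,.048).round(4)[:2].tolist() for p in ((x,y),(x+w,y+h))])
E
```

```text
[0.4615 0.0065 0.1138] 0.4519629646784021
(309, 232, 39, 18) [[0.4654, 0.0166], [0.4514, -0.0081]]
```

>>> {"api": "carry_out", "payload": {
  "deltas": [
    [[-0.002, 0.001, 0.02, 0, 0, 0, 0.45], [0, 0, 0.03, 0, 0, 0, 0.45], [0, 0, 0.03, 0, 0, 0, 0.45], [0, 0, 0.015, 0, 0, 0, 0.45], [0, 0, 0.008, 0, 0, 0, 0.45], [0, 0, 0.003, 0, 0, 0, 0.45], [0, 0, 0, 0, 0, 0, 0.45], [0, 0, 0, 0, 0, 0, 0], [0, 0, 0, 0, 0, 0, 0], [0, 0, 0, 0, 0, 0, 0], [0, 0, 0, 0, 0, 0, 0], [0, 0, 0, 0, 0, 0, 0], [0, 0, 0, 0, 0, 0, 0], [0, 0, 0, 0, 0, 0, 0]]
  ]
}}

```text
t: 46.85
ee_pos: [0.4599, 0.0041, 0.0082]
tool_rot: [[0.998, -0.07, 0.002], [-0.07, -0.998, 0.0], [0.002, -0.0, -1.0]]
force: [0.0, 0.0, 6.5]
gripper_width: 0.278
finger_force: 30.0
```

>>> {"api": "carry_out", "payload": {
  "deltas": [
    [[-0.003, 0, 0, 0, 0, 0, 0], [-0.006, 0, 0, 0, 0, 0, 0], [-0.006, 0, 0, 0, 0, 0, 0], [-0.006, 0, 0, 0, 0, 0, 0], [-0.006, 0, 0, 0, 0, 0, 0], [-0.006, 0, 0, 0, 0, 0, 0], [-0.006, 0, 0, 0, 0, 0, 0], [-0.006, 0, 0, 0, 0, 0, 0], [-0.006, 0, 0, 0, 0, 0, 0], [-0.006, 0, 0, 0, 0, 0, 0], [-0.001, 0, 0, 0, 0, 0, 0], [0, 0, 0, 0, 0, 0, 0], [0, 0, -0.01, 0, 0, 0, 0], [0, 0, -0.02, 0, 0, 0, 0], [0, 0, -0.03, 0, 0, 0, 0], [0, 0, -0.03, 0, 0, 0, 0], [0, 0, -0.03, 0, 0, 0, 0], [0, 0, 0, 0, 0, 0, 0]]
  ]
}}

```text
t: 48.35
ee_pos: [0.4031, 0.0081, 0.1312]
tool_rot: [[0.998, -0.07, 0.007], [-0.07, -0.998, -0.0], [0.007, -0.0, -1.0]]
force: [1.8, 0.5, -0.5]
gripper_width: 0.276
finger_force: 30.0
```

>>> {"api": "carry_out", "payload": {
  "deltas": [
    [[0.0118, 0.0374, 0, 0, 0, 0, 0], [0.0118, 0.0374, 0, 0, 0, 0, 0], [0.0118, 0.0374, 0, 0, 0, 0, 0], [0.0118, 0.0374, 0, 0, 0, 0, 0], [0.0118, 0.0374, 0, 0, 0, 0, 0], [0.0118, 0.0374, 0, 0, 0, 0, 0], [0.0118, 0.0374, 0, 0, 0, 0, 0], [0.0118, 0.0374, 0, 0, 0, 0, 0], [0.0118, 0.0374, 0, 0, 0, 0, 0], [0, 0, 0.02, 0, 0, 0, 0], [0, 0, 0.035, 0, 0, 0, 0], [0, 0, 0.035, 0, 0, 0, 0], [0, 0, 0.025, 0, 0, 0, 0], [0, 0, 0, 0, 0, 0, 0.45], [0, 0, 0, 0, 0, 0, 0.45], [0, 0, 0, 0, 0, 0, 0.45], [0, 0, -0.03, 0, 0, 0, 0.45], [0, 0, -0.035, 0, 0, 0, 0.45], [0, 0, -0.035, 0, 0, 0, 0.45], [0, 0, -0.035, 0, 0, 0, 0.45]]
  ]
}}

```text
t: 50.02
ee_pos: [0.4841, -0.3355, 0.1514]
tool_rot: [[0.998, -0.07, 0.003], [-0.07, -0.998, -0.002], [0.003, 0.002, -1.0]]
force: [0.1, -1.0, -0.2]
gripper_width: 0.451
finger_force: 0.0
```

>>> {"api": "carry_out", "payload": {
  "deltas": [
    [[-0.01, -0.035, -0.02, 0, 0, 0, 0.45], [-0.01, -0.035, -0.02, 0, 0, 0, 0.45], [-0.01, -0.035, -0.02, 0, 0, 0, 0.45], [-0.01, -0.035, -0.02, 0, 0, 0, 0.45], [-0.01, -0.035, -0.02, 0, 0, 0, 0.45], [-0.01, -0.035, 0, 0, 0, 0, 0.45], [-0.01, -0.035, 0, 0, 0, 0, 0.45], [0, 0, 0, 0, 0, 0, 0.45], [0, 0, 0, 0, 0, 0, 0.45], [0, 0, 0, 0, 0, 0, 0.45]]
  ]
}}

```text
t: 50.85
ee_pos: [0.4313, -0.0867, 0.2489]
tool_rot: [[0.998, -0.07, 0.003], [-0.07, -0.998, -0.001], [0.003, 0.001, -1.0]]
force: [0.3, -0.1, -0.1]
gripper_width: 0.451
finger_force: 0.0
```

```bash
python3 - <<'E'
from h import *
c=cam("wrist"); t=cam("top"); s=cam("side"); print(get_state()["ee_pos"].round(3))
o=np.zeros((600,800,3),np.uint8)
o[:300,:400]=cv2.resize(c[0],(400,300)); o[:300,400:]=cv2.resize(t[0][150:330,150:500],(400,300))
o[300:,:400]=cv2.resize(s[0][130:460,190:430],(400,300)); o[300:,400:600]=cv2.resize(s[0][160:230,230:305],(200,300)); o[300:,600:]=cv2.resize(s[0][345:455,280:385],(200,300)); save(o,"w13.png")
E
```

```text
[ 0.431 -0.087  0.248]
```

View pics/w13.png

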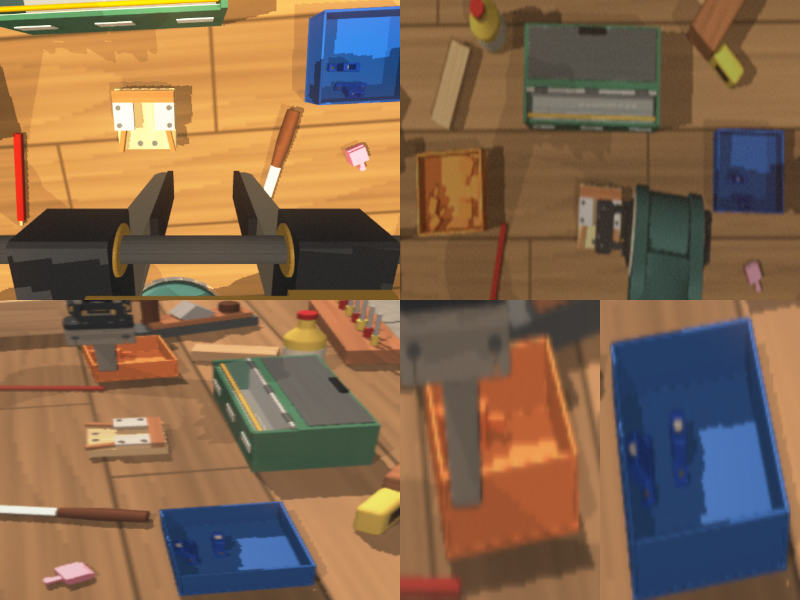

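The picture shows two sockets in the blue bin, the studs in the orange bin, an empty jig, an empty trough and the flap shut. The pink look-alike is untouched and no loose halves are left on the bench.

```bash
python3 -c "
from cell import hand_in
print(hand_in())"
```

```text
the job is handed in; nothing more can be done
None
```

I handed the job in at about 51 s: in the last picture both clips were split, two sockets lay in the blue bin, the flap was shut, and nothing loose was left on the bench. I put four studs in the orange bin (two from the clips, the stray, and the misplaced one), though the gripper partly hid that bin in the last picture; no stray socket was present, and `hand_in` gave no verdict.

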